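# Seat the taper arbor in the bench mixer and tap it home

## Robot

A 6-joint arm with a two-finger parallel gripper is mounted at the origin on the work surface. World frame = base frame: x ahead of the robot, y to its left, z up, the work surface at z = 0. Lengths are in m, angles in rad, forces in N, time in s.
With the tool pointing down it reaches from about 0.225 to 0.875 m from the base axis. Payload 3.4 kg.
Tool frame: the origin (TCP) lies at the very end of the fingers, on their centre line; the grasp point (between the pads) lies 19 mm behind it; x points along the fingers, z is the direction in which the jaws open and shut, and the axes are right-handed (so a half turn about x gives the same grasp; the last joint's range is limited). The gripper opens to 85 mm and grips with 20 to 120 N. Pads are 22 mm wide; open, the fingers measure 114 mm over their backs; the gripper's body (76 mm by 85 mm) begins 54 mm behind the grasp point. The pads swing forward as they close: fully open they stand 13 mm farther back than shut.
Start: joints at [1.125, 0.276, 1.505, -0, 1.361, -0.121], TCP at [0.184, 0.545, 0.231] pointing down, gripper open.
Joint ranges: [-2.89, 2.89], [-0.75, 2.08], [0.22, 2.7], [-1.18, 4.32], [0.11, 2.71], [-2.7, 2.7]. Speed limits (rad/s): [2.57, 2.57, 3.14, 3.14, 3.14, 3.14].

## Interface

Orientations are given as a unit quaternion [w, x, y, z].
In Python, from rig import manip, viewer, finder gives the robot as it stands.
- The arm moves only by the tool move_arm, never from a script. Its argument "rows" is a list of rows, each a list of 3 entries, a list of its own where there are three numbers: the shift along the tool's x, y, z in mm, then the turn about the tool's x in rad, then the finger opening in mm, from 0 to 85.4. A call has 1 to 8 rows; each row is the pose to reach, as a shift and turn from the pose measured when the call began, along the tool's axes at that moment; what a row does not reach only later rows make up. A row lasts 1/12 s, in which the tool goes at most 41.7 mm and 7.16 degrees, less where a joint would pass 70% of its speed; a pose out of reach is approached as far as the arm can. A call with a gripper value outside its range is refused whole. The fingers move at their own pace and stop on an object; "force" is the grip in N (left out, the last holds). Time passes only in rows, so rows that repeat a pose let the fingers close. It gives the time, the measured TCP pose, the force and the opening at its end, in the units of the state.
- manip.get_state(): the state, without advancing time (a new reading comes with each control period).
- viewer.get_image(name): name is "scene" or "top" or "wrist"; returns the picture (420x560x3 uint8, red, green, blue); there is no depth.
- viewer.get_calibration(name): a dict with "mtx" (3x3 intrinsics, pixels), "R" (3x3) and "t" (3): a world point X has camera coordinates R X + t. Camera axes: x right, y down, z forward; pixel columns grow to the right and rows downward; lengths in m; the calibration is good to about 2 mm. The wrist camera is an equidistant fisheye: a pixel r from the principal point sees the ray r / f radians off the axis. A picture is of the moment at which its call begins: read the wrist's pose just before it. get_calibration takes no time and is no camera call; for the wrist camera it gives the pose at the moment of the call.
- manip.sign_off(): hands the job in, once; it reports no verdict.
Trained networks look in the newest picture that a camera, given by its name, has taken for a name from the list of things; names that differ only in an ending like _2 or _b are one class to them, and where a whole thing is asked for, a point or a joint stands for the part that bears it (a point fixed in the world has none). Each returns a list of dicts, best first, with "score" (0 to 1); they miss things now and then, are a little off and sometimes report something else, mostly with a low value. They report only what shows in the picture. A call takes as long as a camera call. They do not tell look-alikes from the thing itself.
- finder.look_for(target, camera): "centre" ([column, row] in pixels, amid what is visible of it).
- finder.trace(target, camera): "mask" (420x560 bool, what is visible of it) and "centre" ([column, row] in pixels, amid what is visible of it).
The state is a dict: "clock": time; "qpos": joint angles; "qd": joint speeds; "effort": joint torques, N m; "position": TCP position; "ee_rot": TCP orientation; "contact_force": force on the tool from outside, world axes, zero at the start; "moment": the same for the moment, N m; "width": finger opening in m.
Only numpy, scipy, OpenCV 4.12 (cv2) and the standard library are available. Lean on these libraries where they do the work, as an engineer would, in place of code of your own. Each camera call takes 0.05 s, during which the arm holds its last target.

## Task

Take the arbor with the tapered shank (square neck, round flat cap) out of the leaning rack and stand it upright in the bench mixer's taper socket; if it stops high, do not force it: lift it slightly and turn it a little at a time until the flat tang at its tip finds the hidden cross slot and it drops in, then let go of it. Only then tap or press it down on its cap until its collar sits flush on the socket's rim, so that it is locked. Leave the plain arbor in the rack, and do not knock the other things about.

Things in the scene. Friction and masses are not known exactly. Their poses are not given: they have to be found in the camera images.
- arbor: Steel taper arbor, loose, 0.43-0.58 kg, 120 mm long. Origin: centre of its collar's underside; z along its axis to the cap. Collar 48 mm across, z 0 to 8 mm; square neck 26 x 26 mm (flats face its x and y), z 8 to 48, the place to grip; flat round cap 25 mm across, z 48 to 58. It starts in the leaning rack, cap up, leaning about 20 degrees towards the rack's front.
- arbor_tip (a point): Middle of the tang's end face, on the arbor's axis at z -62 mm; axes as the arbor's. Shank tapers from 30 mm across at z 0 to 22 mm at z -48; below it the flat tang, 20 mm wide along x, 8 mm thick along y, 14 mm long.
- arbor_cap (a point): Centre of the cap's flat top, 58 mm above the arbor's origin: the place to tap. Axes as the arbor's.
- socket_mouth (a point): Centre of the socket's mouth at the nose's flat top rim, 110 mm above the bench; z up, x and y as the mixer's. Opening in the rim 37 mm across; inside, a sleeve with a taper bore matching the shank, 29 mm across at its top. Tang across the slot: the arbor stops with its collar's underside 20-22 mm above the rim. Tang in the slot: it drops 14 mm and rests 7-8 mm above the rim.
- slot_depth (a point): Point on the socket's axis 40 mm below the mouth; axes as the mixer's, not the slot's. Here the sleeve has a cross slot 12.5 mm wide for the tang. Its direction is not given: within 32 degrees either way of the mixer's x. The tang's wide way (arbor x) must lie along it within about 10 degrees; half a turn is the same. The spindle resists turning (0.35 N m).
- mixer: Fixed white bench mixer drive, 170 x 150 mm, 70 mm high; a steel nose 64 mm across rises from its middle to 110 mm. Origin on the bench at its middle, control panel at -x. Its sleeve slides down with the arbor under about 20 N, arbor's weight included (so about 15 N on the cap), also if the tang lies across the slot, and stays where driven. Home: collar on the rim, a solid stop, 7-8 mm down.
- rack: Fixed white leaning rack, 250 mm wide (its y), about 115 mm deep, highest edge 116 mm above the bench. Its sloping plate faces its front (-x), 20 degrees from level; two 34 mm holes 130 mm apart (at y -65 and +65 mm) hold the two arbors, either of them in either hole. Origin on the bench under the middle of the plate.
- plain_arbor: The other steel arbor in the rack, to be left there: straight round shank 30 mm across without tang, collar 48 mm across, round neck 36 mm across and 32 mm high, thin 16 mm stub on top, no cap. Origin at the centre of the underside of its collar, z along its axis upwards.
- beaker: Glass beaker, 60 mm across, 80 mm high, loose, standing between rack and mixer; origin at the centre of its underside.
- dish: White covered dish, 90 mm across, 16 mm high, loose, nearer the robot; origin at the centre of its underside.
- jar: Clear screw-lid jar, 64 mm across, 70 mm high, loose, near the robot; origin at the centre of its underside.
Mind the look-alikes: they are no part of the job. Leave any red or yellow look-alike of the arbor alone.

How it is judged:
By the outcome, as a careful person would: the job done as asked, in the order asked, and still so for the second after the job is handed in, with the robot touching nothing.
It also fails if it takes over 72 s, if anything falls off the work surface, if the arm or the gripper's body presses on something with over 40 N, if the wrist force passes 120 N, or if a joint passes its speed limit or range.

## Working session

There is one attempt and no reset: what is moved stays moved. The work goes in short steps, Python scripts to look and compute and a tool call to move; the robot and the scene stay as the last step left them, time stands still between calls to the robot, and variables do not carry over. Pictures are saved under pics/ and viewed, and the job is handed in when it is done.

Besides the shell and the picture viewer there is one more tool, called after "Emit:" in YAML: its name, and indented under it one key for each argument. move_arm: Moves the arm, as the interface text tells. Its arguments: {"type":"object","properties":{"rows":{"type":"array"},"force":{"type":"number"}},"required":["rows"]}

```bash
ls; mkdir -p pics
python3 - <<'E'
from rig import manip, viewer, finder
import cv2
print(manip.get_state())
for n in ["scene","top","wrist"]:
    c=viewer.get_calibration(n); print(n,c)
    cv2.imwrite(f"pics/{n}0.png",viewer.get_image(n)[:,:,::-1])
E
```

```text
pics
{'clock': 0.0, 'qpos': array([ 1.12500919e+00,  2.76588027e-01,  1.50616611e+00,  6.35756341e-06,
        1.36068845e+00, -1.20973598e-01]), 'qd': array([-0.00081611,  0.00041665,  0.00138253, -0.0006235 , -0.00066231,
        0.00086668]), 'effort': array([ 7.52911765e-04, -4.16775191e+01, -2.45804465e+01, -8.21192816e-05,
        1.09173870e-02, -3.20277692e-06]), 'position': array([0.18325423, 0.54444491, 0.23043054]), 'ee_rot': array([ 0.573693  , -0.41288584,  0.57484181,  0.41226025]), 'contact_force': array([ 5.85166577e-01, -5.77563527e-04, -2.98439779e-03]), 'moment': array([ 0.0070711 , -0.02497819, -0.00430343]), 'width': 0.08553815250392831}
scene {'mtx': array([[384.51554582,   0.        , 278.6197667 ],
       [  0.        , 384.51554582, 215.37951758],
       [  0.        ,   0.        ,   1.        ]]), 'R': array([[-0.4557784 ,  0.88988225,  0.01938112],
       [ 0.62271499,  0.33434823, -0.70741593],
       [-0.63599692, -0.31035599, -0.70653172]]), 't': array([ 0.17816337, -0.20543778,  1.29824224])}
top {'mtx': array([[393.8902091 ,   0.        , 278.81823538],
       [  0.        , 393.8902091 , 211.38201932],
       [  0.        ,   0.        ,   1.        ]]), 'R': array([[ 2.06792546e-02, -9.99781582e-01,  3.02596172e-03],
       [-9.91917719e-01, -2.08953833e-02, -1.25150393e-01],
       [ 1.25186286e-01, -4.13488210e-04, -9.92133168e-01]]), 't': array([0.01669916, 0.45488847, 1.02585972])}
wrist {'mtx': array([[325.1922621 ,   0.        , 277.10078035],
       [  0.        , 325.1922621 , 212.90740475],
       [  0.        ,   0.        ,   1.        ]]), 'R': array([[ 0.31762535,  0.94821495, -0.00159218],
       [ 0.90369985, -0.30220474,  0.30331316],
       [ 0.28712491, -0.0977788 , -0.9528896 ]]), 't': array([-0.57443604, -0.03941307,  0.37976074])}
```

View pics/scene0.png

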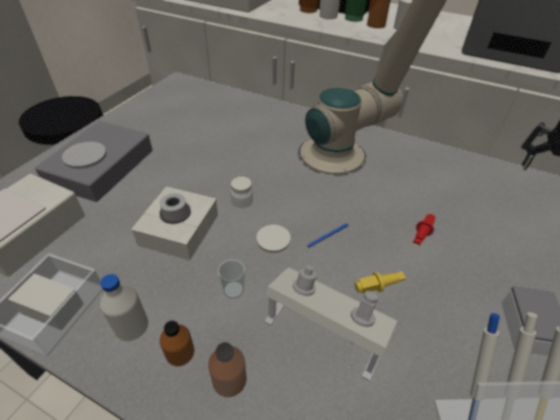

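View pics/top0.png

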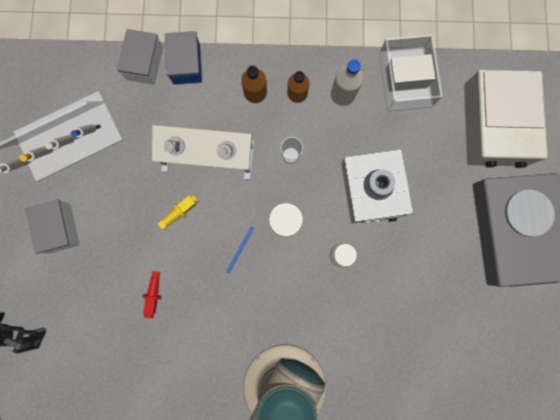

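View pics/wrist0.png

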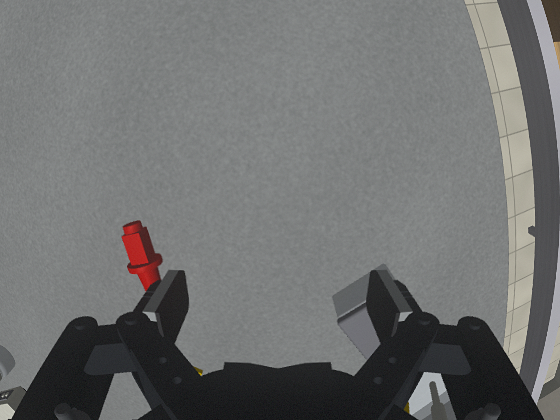

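The top view has the rack at about (200,147) with arbors at (174,146) and (227,151), the mixer at (380,185), the beaker at (291,150), the dish at (286,220) and the jar at (345,255). The red and yellow look-alikes lie on the bench. I'll zoom in to tell the two arbors apart.

Run:
```python
import cv2, numpy as np
t=cv2.imread("pics/top0.png"); s=cv2.imread("pics/scene0.png")
a=cv2.resize(t[110:200,140:270],None,fx=3,fy=3,interpolation=3)
b=cv2.resize(t[140:240,330:430],None,fx=3,fy=3,interpolation=3)
c=cv2.resize(s[250:390,250:410],None,fx=3,fy=3,interpolation=3)
d=cv2.resize(s[170:260,120:230],None,fx=2.8,fy=2.8,interpolation=3)
def pad(i,w,h):
    o=np.zeros((h,w,3),np.uint8); i=i[:h,:w]; o[:i.shape[0],:i.shape[1]]=i; return o
cv2.imwrite("pics/z1.png",np.vstack([np.hstack([pad(a,400,300),pad(b,400,300)])]))
cv2.imwrite("pics/z2.png",np.hstack([pad(c,480,420),pad(d,310,420)]))
```

```text
(no output)
```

View pics/z1.png

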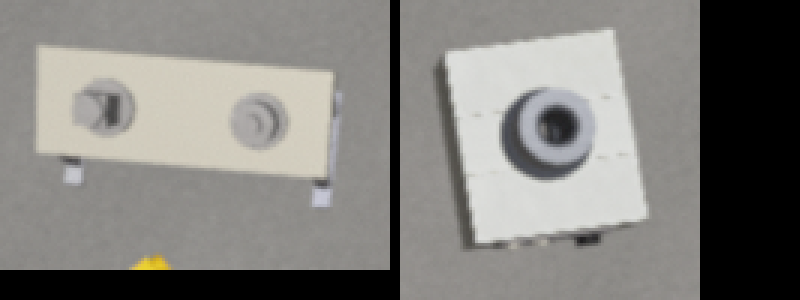

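View pics/z2.png

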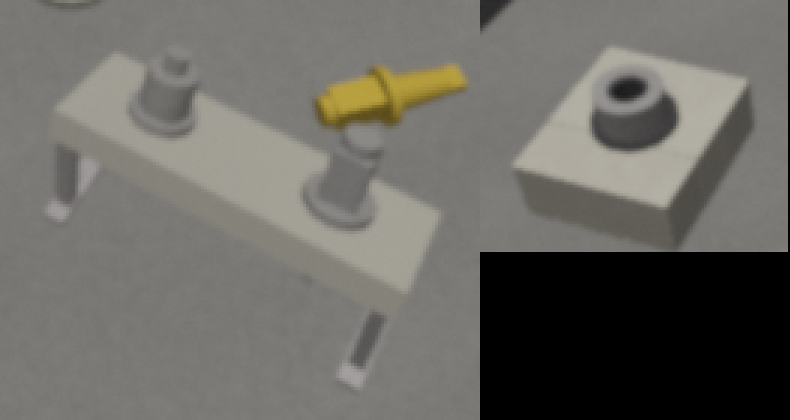

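```bash
cat > h.py <<'E'
from rig import manip, viewer, finder
import cv2, numpy as np
from scipy.optimize import least_squares
from scipy.spatial.transform import Rotation as Rot
def proj(n,X,c=None):
    c=c or viewer.get_calibration(n); X=np.atleast_2d(X); p=X@c["R"].T+c["t"]; K=c["mtx"]
    if n=="wrist":
        r=np.hypot(p[:,0],p[:,1])+1e-12; th=np.arctan2(r,p[:,2])
        u=np.c_[p[:,0]/r*th,p[:,1]/r*th]
    else: u=p[:,:2]/p[:,2:]
    return np.c_[K[0,0]*u[:,0]+K[0,2],K[1,1]*u[:,1]+K[1,2]]
def ray(n,px,c=None):
    c=c or viewer.get_calibration(n); K=c["mtx"]; u=(np.array(px,float)-K[:2,2])/K[0,0]
    if n=="wrist":
        th=np.hypot(*u); d=np.r_[u/(th+1e-12)*np.sin(th),np.cos(th)]
    else: d=np.r_[u,1]; d/=np.linalg.norm(d)
    return -c["R"].T@c["t"], c["R"].T@d
def atz(n,px,z,c=None):
    o,d=ray(n,px,c); return o+d*(z-o[2])/d[2]
def tri(obs):
    A=np.zeros((3,3));b=np.zeros(3)
    for n,px,*c in obs:
        o,d=ray(n,px,*c); P=np.eye(3)-np.outer(d,d); A+=P;b+=P@o
    X=np.linalg.solve(A,b); 
    return X,[np.linalg.norm(proj(n,X,*c)[0]-px) for n,px,*c in obs]
def quat(q): return Rot.from_quat(np.r_[q[1:],q[0]])
def st():
    s=manip.get_state(); R=quat(s["ee_rot"]).as_matrix()
    print("t",round(s["clock"],2),"p",s["position"].round(4),"x",R[:,0].round(3),"z",R[:,2].round(3),"F",s["contact_force"].round(1),"M",s["moment"].round(2),"w",round(s["width"]*1000,1)); return s,R
def save(img,name): cv2.imwrite("pics/"+name,img[:,:,::-1])
E
python3 - <<'E'
from h import *
st()
for n in ["top","scene"]:
    for t in ["arbor","plain_arbor","arbor_cap","socket_mouth","mixer","rack","beaker","dish","jar"]:
        try: print(n,t,[(np.round(d["centre"],1).tolist(),round(d["score"],2)) for d in finder.look_for(t,n)][:4])
        except Exception as e: print(n,t,e)
E
```

```text
t 0.15 p [0.1833 0.5446 0.2306] x [-0.001 -0.001 -1.   ] z [ 0.319  0.948 -0.001] F [-0.8  0.8  1. ] M [-0.03  0.01 -0.02] w 85.3
top arbor [([174.6, 212.5], 0.95), ([148.6, 296.9], 0.68), ([171.8, 142.3], 0.61)]
top plain_arbor [([226.2, 147.9], 0.74)]
top arbor_cap [([174.0, 145.0], 0.71), ([179.9, 213.8], 0.6)]
top socket_mouth [([374.1, 183.9], 0.75)]
top mixer [([374.6, 182.7], 0.58), ([288.3, 150.9], 0.58)]
top rack [([198.4, 146.4], 0.62)]
top beaker [([288.8, 151.3], 0.89), ([343.2, 256.3], 0.27)]
top dish [([289.9, 215.9], 0.84)]
top jar [([344.0, 253.9], 0.67)]
scene arbor [([423.0, 226.2], 0.88), ([364.7, 311.5], 0.82), ([377.2, 281.9], 0.66)]
scene plain_arbor [([304.3, 285.1], 0.79)]
scene arbor_cap [([377.1, 281.6], 0.88), ([365.6, 308.5], 0.81)]
scene socket_mouth [([177.5, 223.2], 0.94)]
scene mixer [([175.5, 223.0], 0.92), ([362.2, 311.2], 0.62)]
scene rack [([334.9, 312.5], 0.88)]
scene beaker [([232.8, 274.2], 0.71)]
scene dish [([271.2, 238.5], 0.9)]
scene jar [([241.4, 194.1], 0.65)]
```

Run:
```python
from h import *
print("mouth",tri([("top",[382.0,182.3]),("scene",[173.2,202.1])]), atz("top",[382,182.3],.11),atz("scene",[173.2,202.1],.11))
C=[np.array([(u-400)/3+330,v/3+140]) for u,v in [(446,54),(613,30),(647,217),(475,242)]]
P=np.array([atz("top",c,.07) for c in C]);print(P.round(4)); print(P.mean(0))
for i in range(4):
    d=P[(i+1)%4]-P[i]; print(np.linalg.norm(d),np.degrees(np.arctan2(d[1],d[0])))
cap,e=tri([("top",[169.3,146]),("scene",[371.3,294.3])]); print("cap",cap,e)
col,e=tri([("top",[175.3,145.7]),("scene",[363,317.7])]); print("col",col,e)
a=cap-col; print(np.linalg.norm(a),a/np.linalg.norm(a))
C=[np.array([u/3+140,v/3+110]) for u,v in [(37,46),(333,70),(327,178),(37,153)]]
P=np.array([atz("top",c,z) for c,z in zip(C,[.116,.116,.088,.088])]);print(P.round(4),P.mean(0))
for i in range(4):
    d=P[(i+1)%4]-P[i]; print(np.linalg.norm(d),np.degrees(np.arctan2(d[1],d[0])))
print("beaker",atz("top",[291,143],.08),"dish",atz("top",[286,220],.016),"jar",atz("top",[345,255],.07))
```

```text
mouth (array([ 0.5231882 , -0.2302437 ,  0.10813397]), [np.float64(0.1058289600176569), np.float64(0.10614765694090039)]) [ 0.52266437 -0.22951584  0.11      ] [ 0.52469093 -0.22898507  0.11      ]
[[ 0.5937 -0.1449  0.07  ]
 [ 0.6183 -0.2911  0.07  ]
 [ 0.454  -0.3173  0.07  ]
 [ 0.4293 -0.1696  0.07  ]]
[ 0.52382305 -0.23072481  0.07      ]
0.148243931409867 -80.41653309977399
0.1664252916712073 -170.9481936545929
0.14967798789929224 99.47879232797855
0.1661713662059622 8.556570959154454
cap [0.58999266 0.29251571 0.15824412] [np.float64(0.4232061296200255), np.float64(0.5422081807884748)]
col [0.60782684 0.29314162 0.10148983] [np.float64(0.15849950241488603), np.float64(0.2074404493369524)]
0.05949369083688873 [-0.29976578 -0.01052075  0.95395481]
[[0.6552 0.3494 0.116 ]
 [0.6398 0.1003 0.116 ]
 [0.5538 0.1047 0.088 ]
 [0.5703 0.3531 0.088 ]] [0.60475331 0.22688601 0.102     ]
0.24963332187796536 -93.54656449292926
0.09057742031778954 177.03491951573326
0.24891248222672907 86.19516855232791
0.08952109357666749 -2.4699966802148787
beaker [ 0.62795335 -0.00177664  0.08      ] dish [0.43297037 0.00629927 0.016     ] jar [ 0.34124722 -0.14394837  0.07      ]
```

```bash
cat >> h.py <<'E'
def go(target,yaw=None):
    """shift (tool axes, mm) and turn for TCP target and jaw-axis yaw (deg, mod 180)"""
    s,R=st(); d=R.T@(np.array(target)-s["position"])*1000
    turn=0
    if yaw is not None:
        y0=np.degrees(np.arctan2(R[1,2],R[0,2])); dy=(yaw-y0+90)%180-90; turn=-np.radians(dy)
    print("shift mm",d.round(1),"turn",round(turn,4),"q6",s["qpos"][5].round(3),"camera",(-viewer.get_calibration("wrist")["R"].T@viewer.get_calibration("wrist")["t"]).round(3))
E
python3 - <<'E'
from h import *
go([0.56,0.29,0.24],86.8)
E
```

```text
t 1.05 p [0.1835 0.545  0.2314] x [ 0.  0. -1.] z [0.319 0.948 0.   ] F [-1.1  0.6 -0. ] M [ 0.05  0.01 -0.01] w 85.3
shift mm [  -8.6 -438.1 -121.5] turn -0.2689 q6 -0.121 camera [0.109 0.57  0.374]
```

Emit:
move_arm:
  rows:
    - [[-1,-38,-11],-0.03,85]
    - [[-2,-76,-22],-0.07,85]
    - [[-3,-115,-32],-0.1,85]
    - [[-4,-153,-43],-0.13,85]
    - [[-5,-191,-53],-0.17,85]
    - [[-6,-230,-64],-0.2,85]
    - [[-7,-268,-75],-0.24,85]
    - [[-8,-306,-85],-0.269,85]

```text
clock: 1.72
position: [0.4477, 0.3653, 0.2396]
ee_rot: [0.513, -0.486, 0.513, 0.486]
contact_force: [0.2, 0.2, -0.9]
width: 0.0848
```

Run:
```python
from h import *
go([0.56,0.29,0.25],86.8)
```

```text
t 1.72 p [0.4477 0.3653 0.2396] x [ 0.  0. -1.] z [0.054 0.999 0.   ] F [ 0.2  0.2 -0.9] M [0.   0.03 0.03] w 84.8
shift mm [ -10.4 -116.2  -69.1] turn 0.0017 q6 -0.953 camera [0.369 0.37  0.382]
```

Emit:
move_arm:
  rows:
    - [[-3,-33,-20],0,85]
    - [[-6,-66,-40],0,85]
    - [[-9,-95,-58],0,85]
    - [[-10,-116,-69],0,85]
    - [[-10,-116,-69],0,85]

```text
clock: 2.13
position: [0.5646, 0.2869, 0.2492]
ee_rot: [0.515, -0.486, 0.514, 0.484]
contact_force: [0.7, 0.9, -0.9]
width: 0.0853
```

Run:
```python
from h import *
s,R=st(); c=viewer.get_calibration("wrist"); im=viewer.get_image("wrist"); save(im,"w1.png")
import pickle; pickle.dump((c,s),open("w1.pkl","wb"))
print(proj("wrist",[[.608,.293,.1015],[.590,.2925,.158]],c))
save(viewer.get_image("scene"),"s1.png")
```

```text
t 2.13 p [0.5646 0.2869 0.2492] x [ 0.004 -0.001 -1.   ] z [ 0.059  0.998 -0.001] F [ 0.7  0.9 -0.9] M [ 0.04 -0.02 -0.05] w 85.3
[[285.62316906 240.90388481]
 [285.58885237 247.73980473]]
```

View pics/w1.png

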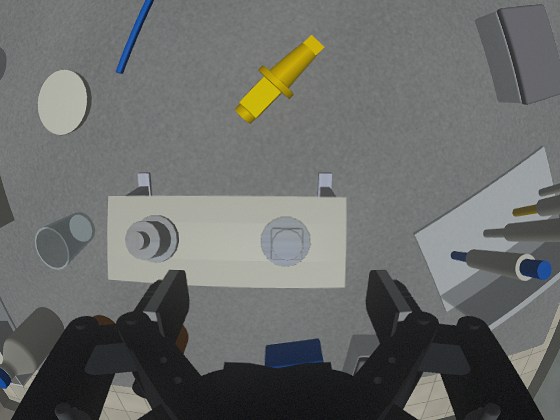

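The wrist view shows the arbor nearly end-on, with its collar at (286,241) and its square neck roughly aligned with the picture. The plain arbor is at (148,240). I'll zoom in to get the neck angle.

Run:
```python
from h import *
im=cv2.imread("pics/w1.png")[205:275,250:325]
im=cv2.convertScaleAbs(im,alpha=2.2,beta=-150)
cv2.imwrite("pics/w1z.png",cv2.resize(im,None,fx=8,fy=8,interpolation=cv2.INTER_CUBIC))
```

```text
(no output)
```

View pics/w1z.png

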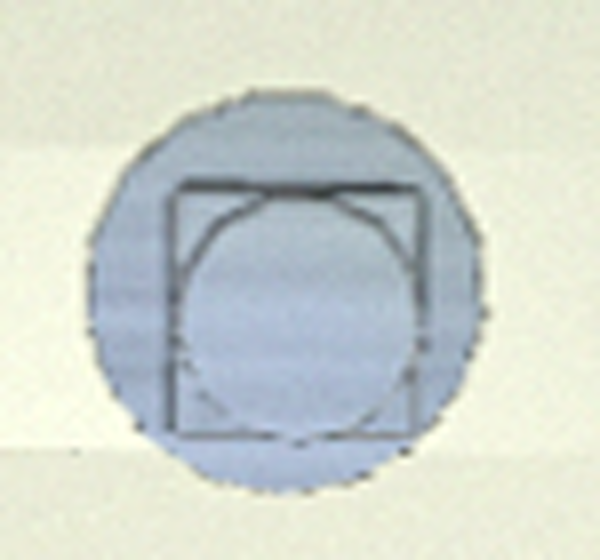

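Run:
```python
from h import *
import pickle
c,s=pickle.load(open("w1.pkl","rb"))
ct,cs=viewer.get_calibration("top"),viewer.get_calibration("scene")
obs=[("wrist",c,[285.75,241.4],8,.5),("wrist",c,[287.4,244.5],58,.5),("top",ct,[169.3,146],58,.7),("scene",cs,[371.3,294.3],58,.7),("top",ct,[175.3,145.7],7,.7),("scene",cs,[363,317.7],7,.7)]
def ax(p): return np.array([-np.sin(p[3])*np.cos(p[4]),-np.sin(p[3])*np.sin(p[4]),np.cos(p[3])])
def f(p):
    r=[(proj(n,p[:3]+ax(p)*z/1000,k)[0]-u)/w for n,k,u,z,w in obs]
    return np.r_[np.concatenate(r),(p[3]-np.radians(20))/.03,(p[4]-np.radians(-3))/.05]
q=least_squares(f,[.6,.29,.1,.35,-.05]); print(q.x[:3].round(4),np.degrees(q.x[3:]),f(q.x).round(2))
p=q.x; print("z32",(p[:3]+ax(p)*.032).round(4), "axis",ax(p))
```

```text
[0.6095 0.2929 0.0987] [20.24577079 -2.94152021] [-0.    0.32 -0.33 -0.02 -0.63  1.32 -0.32  2.27 -0.74 -0.14  0.3  -1.93
  0.14  0.02]
z32 [0.5984 0.2935 0.1287] axis [-0.34559186  0.01775802  0.93821688]
```

Run:
```python
from h import *
go([0.598,0.2935,0.18],87); go([0.598,0.2935,0.1105],87)
```

```text
t 2.23 p [0.5602 0.2895 0.2491] x [-0.001  0.    -1.   ] z [0.056 0.998 0.   ] F [ 0.4 -1.1 -0.2] M [-0.    0.02 -0.01] w 85.1
shift mm [ 69.  -37.6   6. ] turn -0.0037 q6 -1.149 camera [0.482 0.294 0.392]
t 2.23 p [0.5602 0.2895 0.2491] x [-0.001  0.    -1.   ] z [0.056 0.998 0.   ] F [ 0.4 -1.1 -0.2] M [-0.    0.02 -0.01] w 85.1
shift mm [138.5 -37.6   6. ] turn -0.0037 q6 -1.149 camera [0.482 0.294 0.392]
```

Emit:
move_arm:
  rows:
    - [[0,-20,3],-0.004,85]
    - [[20,-38,6],-0.004,85]
    - [[55,-38,6],-0.004,85]
    - [[85,-38,6],-0.004,85]
    - [[112,-38,6],-0.004,85]
    - [[128,-38,6],-0.004,85]
    - [[138,-38,6],-0.004,85]
    - [[138,-38,6],-0.004,85]
  force: 30

```text
clock: 2.9
position: [0.5957, 0.2939, 0.1086]
ee_rot: [0.511, -0.486, 0.514, 0.488]
contact_force: [0.0, 0.4, 0.4]
width: 0.0848
```

Run:
```python
from h import *
go([0.598,0.2935,0.1105],87)
save(viewer.get_image("wrist"),"w2.png")
save(viewer.get_image("scene")[220:400,230:450].repeat(3,0).repeat(3,1),"s2.png")
```

```text
t 2.9 p [0.5957 0.2939 0.1086] x [-0.006 -0.001 -1.   ] z [ 0.051  0.999 -0.001] F [0.  0.4 0.4] M [ 0.02  0.03 -0.03] w 84.8
shift mm [-1.9 -2.3 -0.3] turn 0.0018 q6 -1.168 camera [0.518 0.298 0.251]
```

View pics/w2.png

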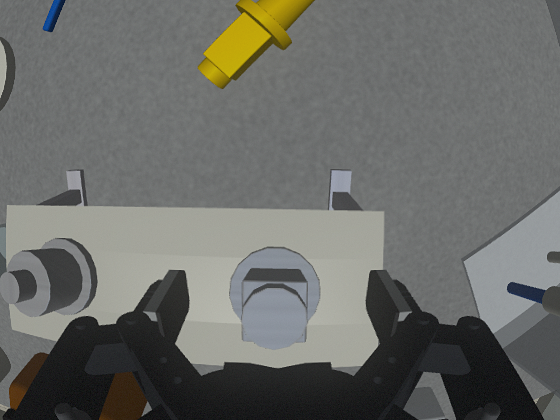

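View pics/s2.png

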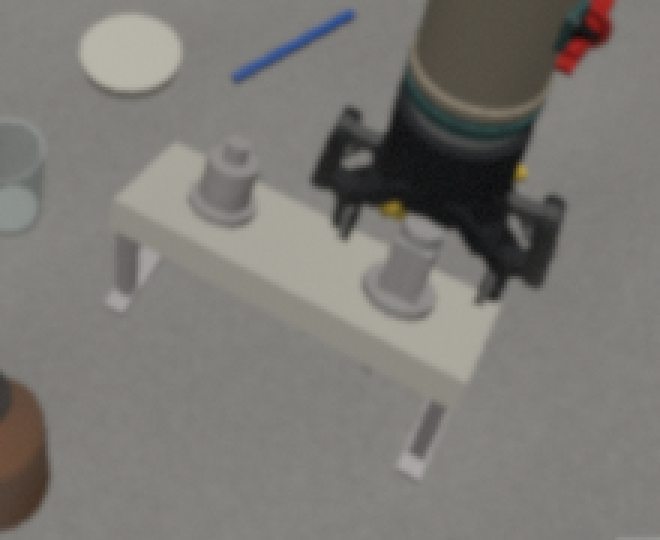

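The arbor is centred between the pads, at column 275 against a pad mid-line of about 277. I'll nudge the tool and close.

Emit:
move_arm:
  rows:
    - [[-2,-2,0],0,85]
    - [[-2,-2,0],0,50]
    - [[-2,-2,0],0,20]
    - [[-2,-2,0],0,15]
    - [[-2,-2,0],0,15]
    - [[-2,-2,0],0,15]
    - [[-2,-2,0],0,15]
    - [[-2,-2,0],0,15]
  force: 30

```text
clock: 3.67
position: [0.6002, 0.2938, 0.1143]
ee_rot: [0.513, -0.487, 0.513, 0.487]
contact_force: [-2.2, -1.7, 3.2]
width: 0.0251
```

Run:
```python
from h import *
go([0.598,0.2935,0.1105],87)
save(viewer.get_image("wrist"),"w3.png")
```

```text
t 3.67 p [0.6002 0.2938 0.1143] x [-0.  0. -1.] z [0.051 0.999 0.   ] F [-2.2 -1.7  3.2] M [-0.39  0.15 -0.05] w 25.1
shift mm [ 3.8  2.1 -0.4] turn 0.0013 q6 -1.169 camera [0.522 0.298 0.257]
```

View pics/w3.png

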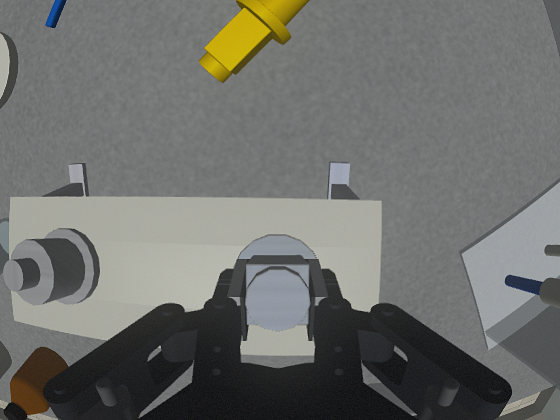

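Emit:
move_arm:
  rows:
    - [[-4,1.5,0],0,15]
    - [[-12,4.5,0],0,15]
    - [[-20,7.5,0],0,15]
    - [[-28,10.3,0],0,15]
    - [[-36,13,0],0,15]
    - [[-43,15.5,0],0,15]
    - [[-43,15.5,0],0,15]
  force: 40

```text
clock: 4.3
position: [0.5849, 0.2952, 0.1596]
ee_rot: [0.514, -0.487, 0.511, 0.487]
contact_force: [-0.1, -0.1, -4.1]
width: 0.0257
```

Run:
```python
from h import *
st()
save(viewer.get_image("wrist"),"w4.png")
save(viewer.get_image("scene")[220:400,230:450].repeat(3,0).repeat(3,1),"s4.png")
```

```text
t 4.3 p [0.5849 0.2952 0.1596] x [ 0.003  0.002 -1.   ] z [0.051 0.999 0.002] F [-0.1 -0.1 -4.1] M [-0.04  0.01 -0.02] w 25.7
```

View pics/w4.png

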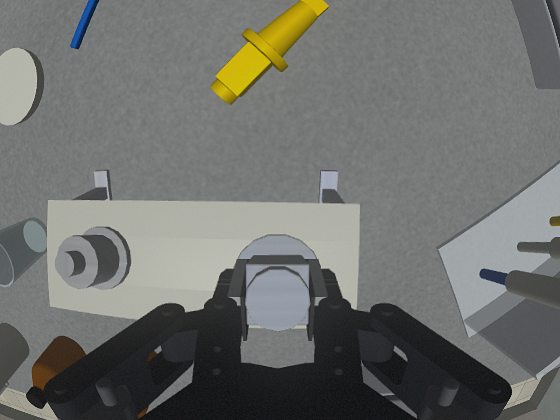

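View pics/s4.png

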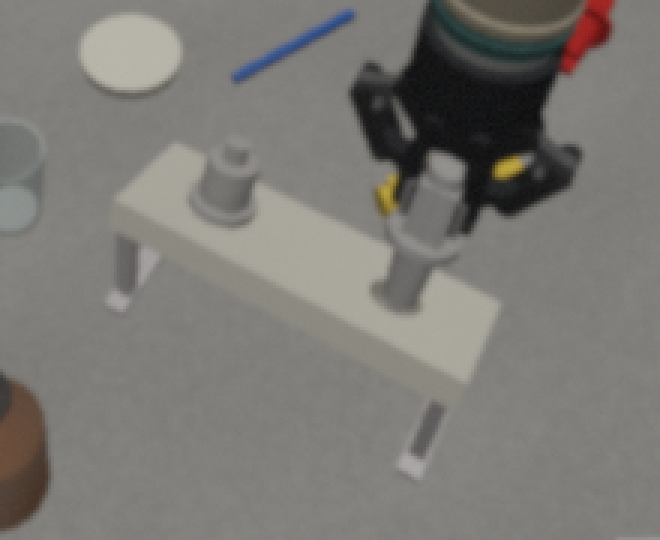

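Emit:
move_arm:
  rows:
    - [[0,-4,0],0,15]
    - [[0,-9,0],0,15]
    - [[0,-14,0],0,15]
    - [[0,-19,0],0,15]
    - [[0,-24,0],0,15]
    - [[0,-28,0],0,15]
    - [[0,-28,0],0,15]
  force: 25

```text
clock: 4.98
position: [0.6107, 0.2929, 0.1566]
ee_rot: [0.511, -0.486, 0.514, 0.488]
contact_force: [-4.8, -0.7, -2.8]
width: 0.0255
```

Run:
```python
from h import *
st()
save(viewer.get_image("wrist"),"w5.png")
save(viewer.get_image("scene")[220:400,230:450].repeat(3,0).repeat(3,1),"s5.png")
```

```text
t 4.98 p [0.6107 0.2929 0.1566] x [-0.006 -0.    -1.   ] z [ 0.051  0.999 -0.001] F [-4.8 -0.7 -2.8] M [-0.01  0.98  0.01] w 25.5
```

View pics/w5.png

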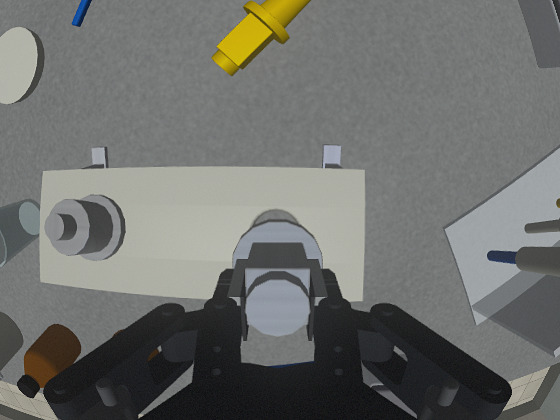

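View pics/s5.png

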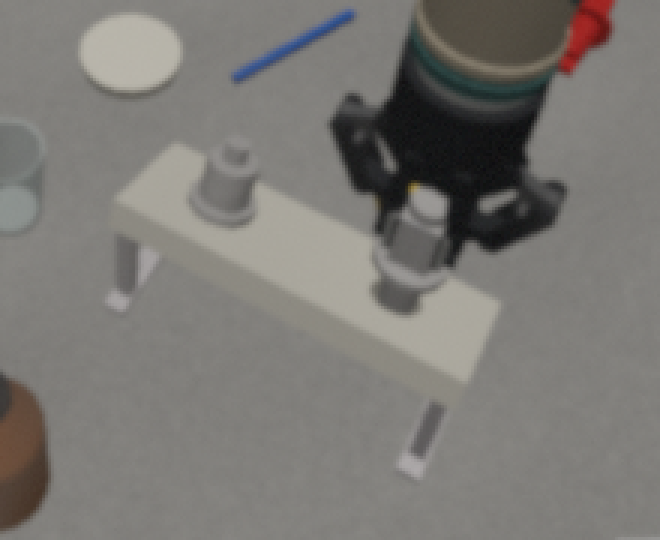

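```bash
cat >> h.py <<'E'
def wcal_tool():
    s=manip.get_state(); R=quat(s["ee_rot"]).as_matrix(); c=viewer.get_calibration("wrist")
    # camera in tool frame: Xc = R_ct Xtool + t_ct
    return dict(mtx=c["mtx"],R=c["R"]@R,t=c["R"]@s["position"]+c["t"])
def arb_tool(zg,y0,tilt,pts):
    """arbor pts (along y-tool radial offset r, z) -> tool frame. tilt>0: cap toward +y tool"""
    out=[]
    for r,z in pts:
        a=z-zg; x=-.019-(a*np.cos(tilt)-r*np.sin(tilt)); y=y0+a*np.sin(tilt)+r*np.cos(tilt); out.append([x,y,0])
    return np.array(out)
E
python3 - <<'E'
from h import *
c=wcal_tool(); print(c["R"].round(3),c["t"].round(3))
for zg in (.028,.032,.036):
  for tl in (20,10,5,0,-5):
    print(zg,tl,proj("wrist",arb_tool(zg,0,np.radians(tl),[(0,.058),(.024,.008),(.024,0),(0.0125,.058),(.013,.048),(-.0125,.058)]),c)[:,1].round(0))
a=cv2.imread("pics/w4.png")[190:360,200:360];b=cv2.imread("pics/w5.png")[190:360,200:360]
cv2.imwrite("pics/w45.png",cv2.resize(np.hstack([a,b]),None,fx=2.5,fy=2.5,interpolation=3))
E
```

```text
[[-0.     0.002  1.   ]
 [-0.304 -0.953  0.001]
 [ 0.953 -0.304  0.001]] [-0.     0.031  0.159]
0.028 20 [315. 241. 240. 280. 275. 347.]
0.028 10 [328. 235. 232. 296. 285. 357.]
0.028 5 [334. 233. 228. 305. 291. 361.]
0.028 0 [340. 231. 225. 312. 296. 364.]
0.028 -5 [345. 229. 222. 320. 302. 366.]
0.032 20 [312. 241. 240. 279. 273. 343.]
0.032 10 [323. 233. 231. 292. 282. 351.]
0.032 5 [328. 230. 226. 299. 286. 354.]
0.032 0 [333. 228. 222. 306. 291. 357.]
0.032 -5 [337. 225. 218. 313. 295. 359.]
0.036 20 [309. 240. 240. 277. 272. 340.]
0.036 10 [318. 232. 229. 288. 278. 346.]
0.036 5 [323. 228. 224. 294. 282. 348.]
0.036 0 [327. 225. 220. 300. 285. 350.]
0.036 -5 [330. 222. 215. 306. 289. 352.]
```

View pics/w45.png

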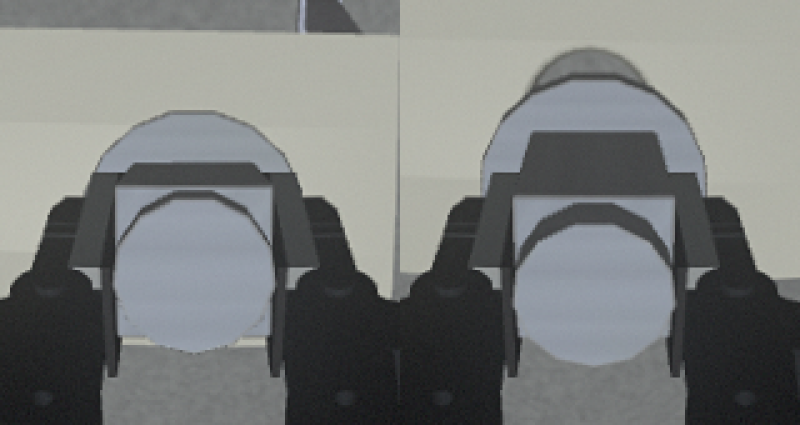

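```bash
cat >> h.py <<'E'
def fit_tilt(o,c,wts=(1,1,1,1),p0=(.034,.003),fix=True):
    pts=[(.0125,.058),(-.0125,.058),(.024,.008),(.013,.048)]
    f=lambda p:(proj("wrist",arb_tool(p[0],p[1],p[2],pts),c)[:,1]-o)*wts
    q=least_squares(f,[p0[0],p0[1],.1],x_scale=[.01,.01,.1]); return q.x[:2].round(4),np.degrees(q.x[2]).round(1),f(q.x).round(1)
E
python3 - <<'E'
from h import *
c=wcal_tool()
print(fit_tilt([269,331,234,264],c)); print(fit_tilt([280,336,223,268],c))
E
```

```text
(array([0.0397, 0.0031]), np.float64(19.3), array([-0.1, -0. , -0. ,  0.2]))
(array([0.0398, 0.0033]), np.float64(7.9), array([-0.8, -0. , -0.3,  1.1]))
```

Emit:
move_arm:
  rows:
    - [[-1,-4,0],0,15]
    - [[-1.5,-9,0],0,15]
    - [[-2,-13,0],0,15]
    - [[-2,-15,0],0,15]
    - [[-2,-15,0],0,15]
  force: 25

```text
clock: 5.5
position: [0.6244, 0.2921, 0.1579]
ee_rot: [0.51, -0.485, 0.515, 0.489]
contact_force: [-6.0, 0.0, -1.2]
width: 0.0255
```

Run:
```python
from h import *
st()
im=viewer.get_image("wrist")
save(cv2.resize(im[190:360,180:380],None,fx=4,fy=3.5,interpolation=3),"w6.png")
```

```text
t 5.5 p [0.6244 0.2921 0.1579] x [-0.01  -0.001 -1.   ] z [ 0.051  0.999 -0.001] F [-6.   0.  -1.2] M [ 0.    1.1  -0.04] w 25.5
```

View pics/w6.png

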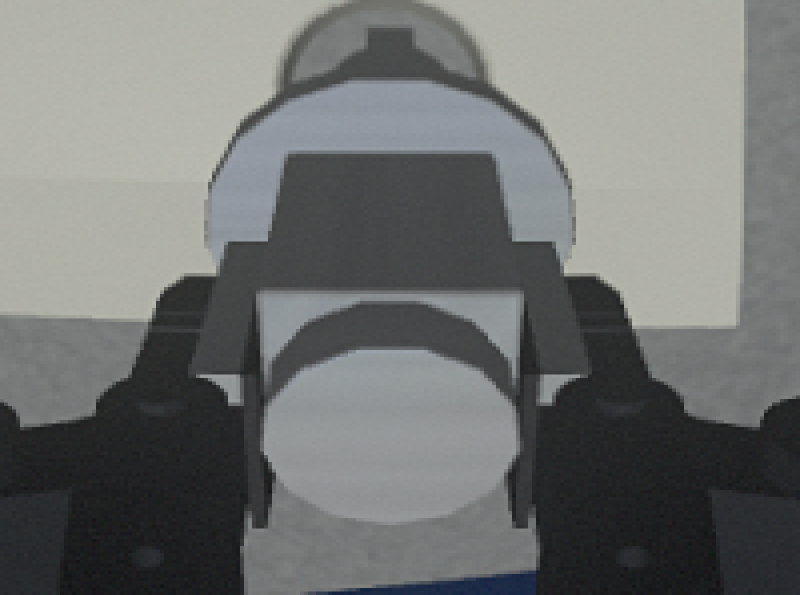

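The tang end shows at (390,50) in this crop and its narrow side faces the jaws, so the tang's wide way lies along tool y. Next I'll fit the tilt.

Run:
```python
from h import *
c=wcal_tool()
print(fit_tilt([289.4,339,213.4,273],c)); go([.62,.292,.25])
```

```text
(array([0.0385, 0.0045]), np.float64(-2.1), array([-0.7,  0. , -0.2,  0.9]))
t 5.55 p [0.6244 0.2921 0.158 ] x [-0.01  -0.001 -1.   ] z [ 0.051  0.999 -0.001] F [-5.4 -0.1 -2. ] M [0.03 1.09 0.  ] w 24.9
shift mm [-92.    5.2  -0.4] turn 0 q6 -1.185 camera [0.547 0.297 0.301]
```

Emit:
move_arm:
  rows:
    - [[0,3,0],0,15]
    - [[-4,6,0],0,15]
    - [[-16,6,0],0,15]
    - [[-36,6,0],0,15]
    - [[-61,6,0],0,15]
    - [[-86,6,0],0,15]
    - [[-115,6,0],0,15]
    - [[-130,6,0],0,15]
  force: 50

```text
clock: 6.22
position: [0.6217, 0.2928, 0.2925]
ee_rot: [0.513, -0.486, 0.513, 0.488]
contact_force: [0.5, 0.1, -3.3]
width: 0.0255
```

Run:
```python
from h import *
go([.5233,-.2300,.29],98.9)
im=viewer.get_image("wrist")
save(cv2.resize(im[190:360,180:380],None,fx=4,fy=3.5,interpolation=3),"w7.png")
save(viewer.get_image("scene")[150:400,130:450].repeat(2,0).repeat(2,1),"s7.png")
```

```text
t 6.22 p [0.6217 0.2928 0.2925] x [-0.002  0.001 -1.   ] z [0.052 0.999 0.001] F [ 0.5  0.1 -3.3] M [ 0.1  -0.08  0.02] w 25.5
shift mm [   2.    71.3 -527.2] turn -0.2069 q6 -1.181 camera [0.544 0.297 0.435]
```

View pics/w7.png

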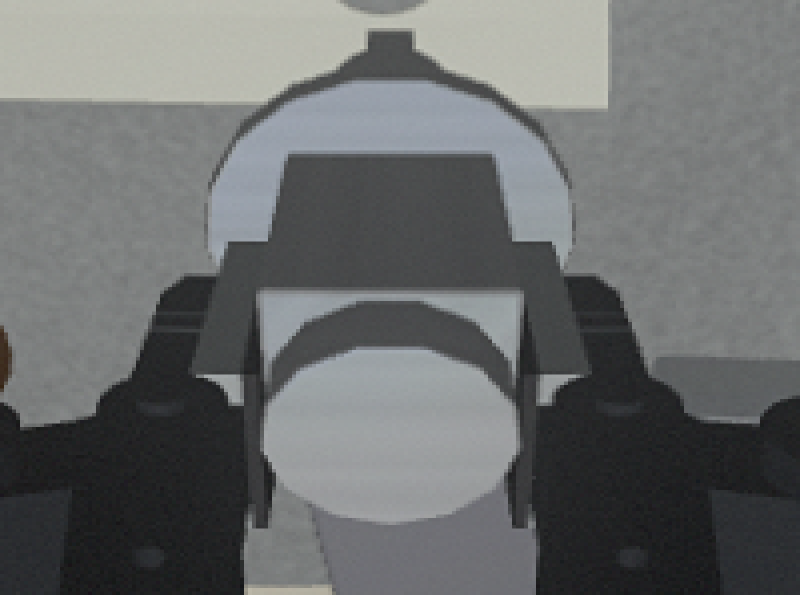

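View pics/s7.png

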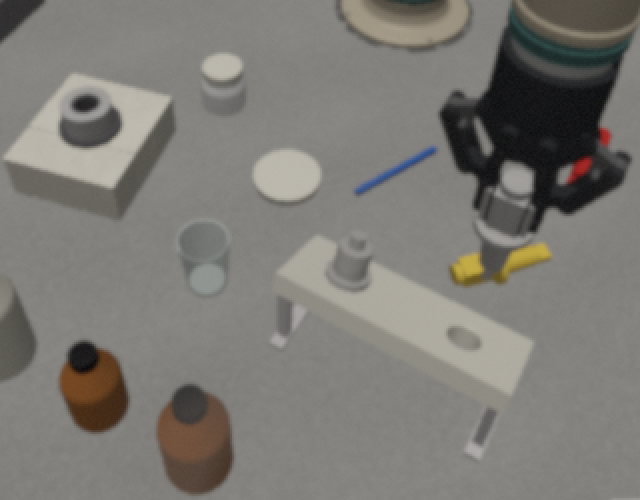

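Emit:
move_arm:
  rows:
    - [[0,5,-30],0,15]
    - [[0,10,-68],0,15]
    - [[0,15,-106],-0.03,15]
    - [[0,20,-144],-0.06,15]
    - [[0,26,-182],-0.1,15]
    - [[0,31,-220],-0.13,15]
    - [[0,36,-258],-0.17,15]
    - [[0,41,-296],-0.207,15]
  force: 50

```text
clock: 6.98
position: [0.5649, -0.0022, 0.2904]
ee_rot: [0.459, -0.537, 0.459, 0.539]
contact_force: [0.4, -1.5, -3.6]
width: 0.0248
```

Run:
```python
from h import *
go([.5307,-.2288,.255],98.9)
```

```text
t 6.98 p [ 0.5649 -0.0022  0.2904] x [-0.001  0.002 -1.   ] z [-0.157  0.988  0.002] F [ 0.4 -1.5 -3.6] M [ 0.03 -0.12  0.04] w 24.8
shift mm [  35.    69.3 -218.5] turn 0.0022 q6 -1.857 camera [ 0.488 -0.014  0.433]
```

Run:
```python
from h import *
go([.600,-.218,.235],98.9)
```

```text
t 6.98 p [ 0.5649 -0.0022  0.2904] x [-0.001  0.002 -1.   ] z [-0.157  0.988  0.002] F [ 0.4 -1.5 -3.6] M [ 0.03 -0.12  0.04] w 24.8
shift mm [  55.    -0.8 -218.8] turn 0.0022 q6 -1.857 camera [ 0.488 -0.014  0.433]
```

Emit:
move_arm:
  rows:
    - [[5,0,-36],0,15]
    - [[12,0,-73],0,15]
    - [[20,0,-110],0,15]
    - [[28,0,-147],0,15]
    - [[38,0,-180],0,15]
    - [[48,0,-205],0,15]
    - [[55,-1,-219],0,15]
    - [[55,-1,-219],0,15]
  force: 50

```text
clock: 7.65
position: [0.5994, -0.2212, 0.2311]
ee_rot: [0.459, -0.535, 0.461, 0.539]
contact_force: [-0.2, -0.1, -5.6]
width: 0.0252
```

Run:
```python
from h import *
s,R=st(); c=viewer.get_calibration("wrist"); im=viewer.get_image("wrist"); save(im,"w8.png")
import pickle; pickle.dump((c,s),open("w8.pkl","wb"))
print(proj("wrist",[[.5233,-.23,.11],[.5233,-.23,.07]],c),s["qpos"].round(2))
u,v=proj("wrist",[[.5233,-.23,.11]],c)[0].astype(int)
z=im[max(v-40,0):v+40,u-50:u+50]; z=cv2.resize(z,None,fx=7,fy=7,interpolation=3)
z2=np.clip((z.astype(float)/255)**.5*255,0,255).astype(np.uint8)
save(z2,"w8z.png"); print(u,v)
```

```text
t 7.65 p [ 0.5994 -0.2212  0.2311] x [-0.005  0.002 -1.   ] z [-0.154  0.988  0.003] F [-0.2 -0.1 -5.6] M [ 0.01 -0.02 -0.01] w 25.2
[[279.78474548 115.56570533]
 [279.28052277 115.38462294]] [-0.46  0.38  1.36 -0.    1.42 -2.19]
279 115
```

View pics/w8.png

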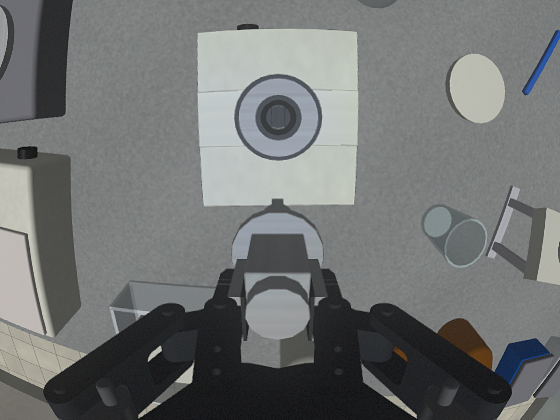

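View pics/w8z.png

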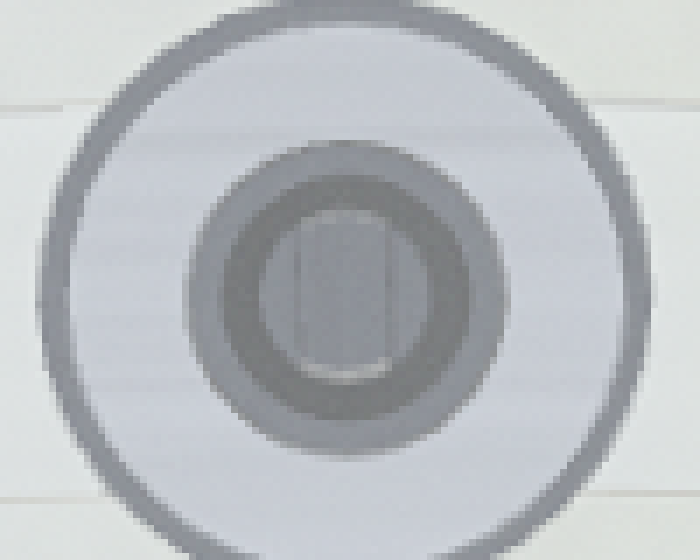

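Run:
```python
from h import *
import pickle
c,s=pickle.load(open("w8.pkl","rb"))
print(atz("wrist",[278.4,117.7],.11,c))
im=cv2.imread("pics/w8.png")[98:138,258:300].astype(float)
g=im.mean(2); g=np.clip((g-60)/(150-60),0,1)*255
cv2.imwrite("pics/w8y.png",cv2.resize(g.astype(np.uint8),None,fx=14,fy=14,interpolation=cv2.INTER_CUBIC))
print(np.round(im.mean(2))[10:30,8:32].astype(int))
R=quat(s["ee_rot"]).as_matrix(); print(np.degrees(np.arctan2(R[1,1],R[0,1])))
```

```text
[ 0.52518365 -0.23082388  0.11      ]
[[ 59  61  61  71  82  79  85  86  81  84  85  83  86  86  84  86  85  83
   76  80  74  65  61  63]
 [ 58  56  66  85  85  78  84  83  82  83  85  83  87  85  86  87  86  84
   75  84  85  74  61  63]
 [ 58  59  78  88  84  78  86  84  82  85  84  82  82  84  85  86  84  85
   75  80  86  87  74  63]
 [ 60  66  85  88  85  72  86  85  83  84  83  84  85  87  85  85  84  86
   76  81  86  85  77  65]
 [ 60  83  87  86  84  71  86  82  81  84  85  82  86  84  85  84  85  85
   76  79  86  86  86  71]
 [ 63  86  87  86  83  69  87  83  84  83  85  83  86  84  87  85  86  85
   73  80  86  85  86  81]
 [ 70  87  86  86  85  74  86  83  83  82  83  85  85  86  84  84  86  86
   71  80  88  86  87  86]
 [ 80  86  85  85  85  78  85  85  82  85  82  86  86  87  86  84  85  86
   69  79  84  84  87  86]
 [ 83  86  88  86  86  78  87  86  83  82  82  82  86  85  83  85  86  85
   75  78  86  86  86  88]
 [ 88  87  87  86  84  78  85  85  84  83  84  86  86  85  86  86  84  85
   77  80  86  84  85  85]
 [ 82  88  85  86  85  77  84  85  84  83  84  84  8
[... 278 characters left out ...]
80  84  84  85  82  84  86  87  86  86  84  86
   75  79  86  86  88  71]
 [ 60  71  88  87  86  77  78  84  84  83  84  83  86  86  85  83  87  85
   76  81  87  87  87  68]
 [ 58  63  85  88  85  76  79  85  82  86  84  85  86  85  85  87  85  86
   76  79  88  87  76  64]
 [ 60  60  73  85  86  79  81  85  84  84  84  82  87  85  84  84  85  85
   78  81  90  82  65  60]
 [ 61  59  60  68  88  85  79  85  83  83  84  84  87  87  85  84  85  84
   75  83  84  69  63  60]
 [ 59  60  60  62  74  85  96  92  82  84  82  83  84  86  83  85  88 106
   91  74  69  62  62  61]
 [ 61  63  61  59  61  74  99 113 111 103  96  87  94  96 101 109 119 121
   93  64  63  61  61  62]]
-171.16459865354403
```

View pics/w8y.png

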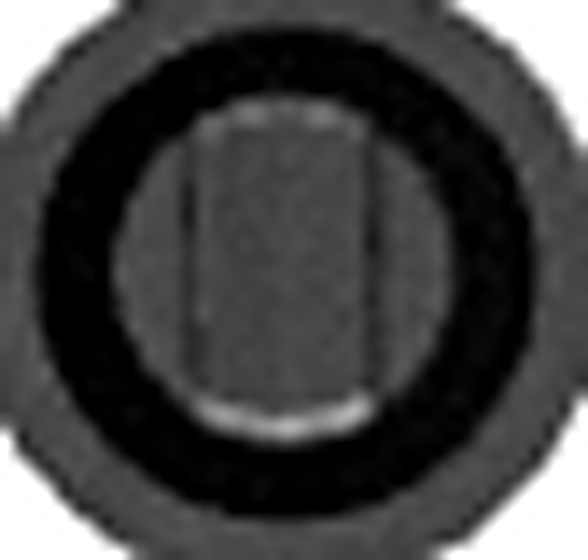

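Run:
```python
from h import *
import pickle
c=wcal_tool()
for tl in (-3.1,-2.1,-1,0):
  print(tl,proj("wrist",arb_tool(.0385,.0045,np.radians(tl),[(.01,-.062),(0,-.062),(.0125,.058),(-.0125,.058),(.024,.008),(.013,.048)]),c).round(1).tolist())
im=cv2.imread("pics/w8.png")[190:360,180:380]
cv2.imwrite("pics/w8a.png",cv2.resize(im,None,fx=4,fy=3.5,interpolation=3))
t=8.2e-3
for y in (.0075,):
  s,R=st(); print(np.array([.525,-.2306])-y*R[:2,1]); 
go([.525+.0074,-.2306+.0012,.2])
```

```text
-3.1 [[276.2, 195.9], [276.2, 209.1], [275.5, 289.6], [275.6, 339.0], [275.9, 212.3], [275.6, 274.3]]
-2.1 [[276.2, 198.2], [276.2, 211.4], [275.5, 288.5], [275.6, 338.8], [275.9, 213.0], [275.6, 273.6]]
-1 [[276.2, 200.7], [276.2, 214.0], [275.5, 287.3], [275.6, 338.5], [275.9, 213.8], [275.6, 272.9]]
0 [[276.2, 203.0], [276.2, 216.3], [275.5, 286.2], [275.6, 338.2], [275.9, 214.5], [275.6, 272.3]]
t 7.7 p [ 0.5994 -0.2189  0.2324] x [-0.005  0.004 -1.   ] z [-0.155  0.988  0.005] F [-0.2  0.2 -4. ] M [0.04 0.02 0.03] w 25.0
[ 0.53240954 -0.22943902]
t 7.7 p [ 0.5994 -0.2189  0.2324] x [-0.005  0.004 -1.   ] z [-0.155  0.988  0.005] F [-0.2  0.2 -4. ] M [0.04 0.02 0.03] w 25.0
shift mm [32.6 67.7 -0.1] turn 0 q6 -2.187 camera [ 0.523 -0.231  0.375]
```

View pics/w8a.png

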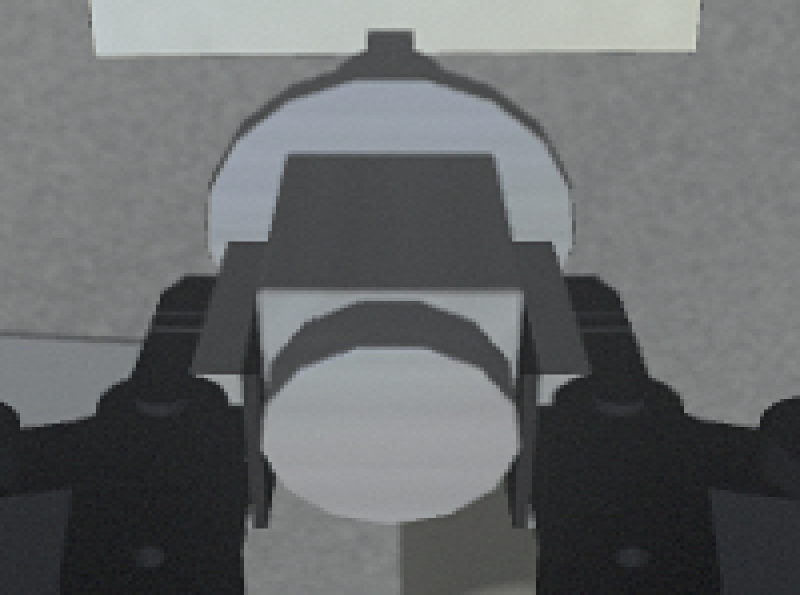

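Run:
```python
from h import *
go([.5325,-.2303,.208],98.9)
```

```text
t 7.7 p [ 0.5994 -0.2189  0.2324] x [-0.005  0.004 -1.   ] z [-0.155  0.988  0.005] F [-0.2  0.2 -4. ] M [0.04 0.02 0.03] w 25.0
shift mm [24.6 67.8 -1. ] turn 0.0001 q6 -2.187 camera [ 0.523 -0.231  0.375]
```

Emit:
move_arm:
  rows:
    - [[0,15,0],0,15]
    - [[0,35,0],0,15]
    - [[5,55,-0.5],0,15]
    - [[12,65,-1],0,15]
    - [[20,68,-1],0,15]
    - [[24,68,-1],0,15]
    - [[24,68,-1],0,15]
    - [[24,68,-1],0,15]
  force: 40

```text
clock: 8.37
position: [0.5332, -0.2296, 0.2085]
ee_rot: [0.46, -0.535, 0.459, 0.54]
contact_force: [0.0, 0.2, -4.3]
width: 0.0253
```

Run:
```python
from h import *
go([.5325,-.2303,.165],98.9)
save(viewer.get_image("wrist")[90:390,140:420].repeat(2,0).repeat(2,1),"w9.png")
save(viewer.get_image("scene")[130:260,90:270].repeat(4,0).repeat(4,1),"s9.png")
```

```text
t 8.37 p [ 0.5332 -0.2296  0.2085] x [-0.004  0.005 -1.   ] z [-0.156  0.988  0.005] F [ 0.   0.2 -4.3] M [-0.03 -0.05 -0.03] w 25.3
shift mm [43.5  0.7 -0.8] turn 0.0011 q6 -2.255 camera [ 0.456 -0.242  0.351]
```

View pics/w9.png

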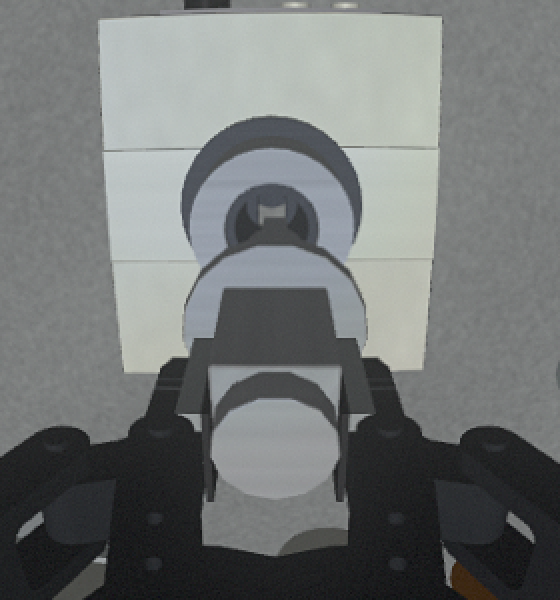

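View pics/s9.png

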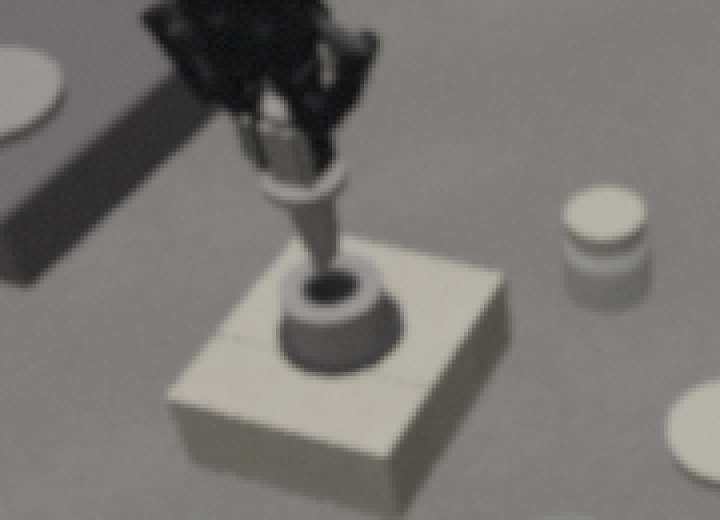

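The tang end at (273,213) in the crop sits over the bore opening, so I'm lowering it now.

Emit:
move_arm:
  rows:
    - [[8,0.7,-0.8],0,15]
    - [[16,0.7,-0.8],0,15]
    - [[24,0.7,-0.8],0,15]
    - [[32,0.7,-0.8],0,15]
    - [[40,0.7,-0.8],0,15]
    - [[43,0.7,-0.8],0,15]
  force: 35

```text
clock: 8.97
position: [0.5319, -0.2303, 0.1639]
ee_rot: [0.46, -0.535, 0.459, 0.54]
contact_force: [0.1, -0.1, -4.7]
width: 0.0254
```

Run:
```python
from h import *
go([.5325,-.2303,.150],98.9)
save(viewer.get_image("wrist")[90:390,140:420].repeat(2,0).repeat(2,1),"w10.png")
save(viewer.get_image("scene")[130:260,90:270].repeat(4,0).repeat(4,1),"s10.png")
```

```text
t 8.97 p [ 0.5319 -0.2303  0.1639] x [-0.006  0.005 -1.   ] z [-0.155  0.988  0.006] F [ 0.1 -0.1 -4.7] M [-0.06 -0.07 -0.02] w 25.4
shift mm [13.9 -0.7 -0.1] turn 0.0008 q6 -2.257 camera [ 0.455 -0.243  0.307]
```

View pics/w10.png

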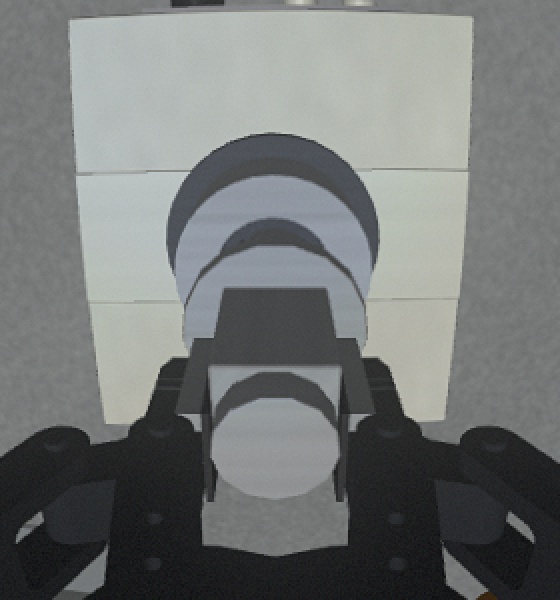

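View pics/s10.png

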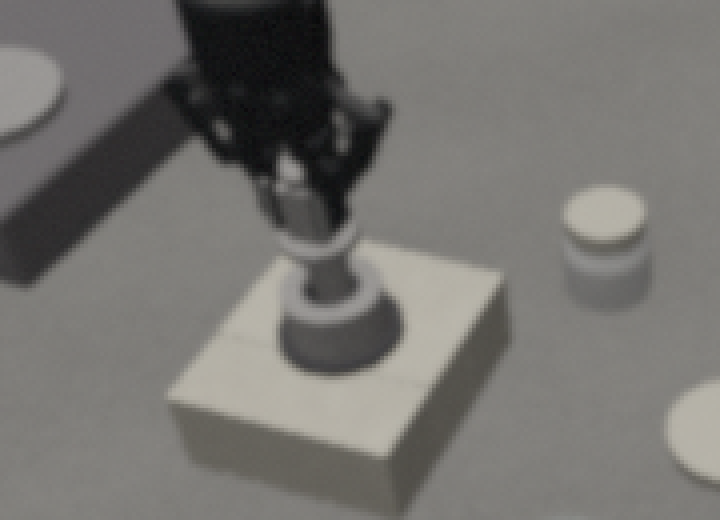

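Emit:
move_arm:
  rows:
    - [[3,0,0],0,15]
    - [[6,0,0],0,15]
    - [[9,0,0],0,15]
    - [[11,0,0],0,15]
    - [[11,0,0],0,15]
  force: 25

```text
clock: 9.48
position: [0.5324, -0.2306, 0.1535]
ee_rot: [0.46, -0.535, 0.459, 0.54]
contact_force: [1.0, 0.2, -4.4]
width: 0.0254
```

Run:
```python
from h import *
go([.5325,-.2303,.145],98.9)
```

```text
t 9.48 p [ 0.5324 -0.2306  0.1535] x [-0.005  0.005 -1.   ] z [-0.155  0.988  0.005] F [ 1.   0.2 -4.4] M [-0.07 -0.25  0.03] w 25.4
shift mm [ 8.5 -0.2  0.2] turn 0.0008 q6 -2.257 camera [ 0.456 -0.243  0.296]
```

Emit:
move_arm:
  rows:
    - [[2,0,0],0,15]
    - [[4,0,0],0,15]
    - [[6,0,0],0,15]
    - [[6,0,0],0,15]
  force: 25

```text
clock: 9.82
position: [0.5327, -0.2307, 0.1473]
ee_rot: [0.46, -0.535, 0.459, 0.54]
contact_force: [1.3, -0.1, -4.6]
width: 0.0254
```

Run:
```python
from h import *
go([.5325,-.2303,.137],98.9)
save(viewer.get_image("wrist")[90:390,140:420].repeat(2,0).repeat(2,1),"w11.png")
```

```text
t 9.82 p [ 0.5327 -0.2307  0.1473] x [-0.004  0.005 -1.   ] z [-0.155  0.988  0.005] F [ 1.3 -0.1 -4.6] M [-0.07 -0.37  0.03] w 25.4
shift mm [10.3  0.1  0.3] turn 0.0007 q6 -2.257 camera [ 0.456 -0.243  0.29 ]
```

View pics/w11.png

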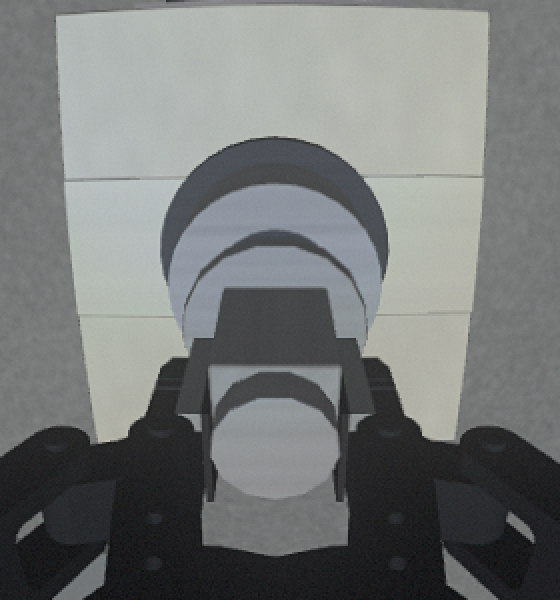

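Emit:
move_arm:
  rows:
    - [[1.5,-0.5,0],0,15]
    - [[3,-1,0],0,15]
    - [[4.5,-1,0],0,15]
    - [[5,-1,0],0,15]
    - [[5,-1,0],0,15]
  force: 25

```text
clock: 10.28
position: [0.5333, -0.2303, 0.142]
ee_rot: [0.46, -0.535, 0.459, 0.54]
contact_force: [1.3, 0.0, -4.4]
width: 0.0249
```

Run:
```python
from h import *
go([.5325,-.2303,.137],98.9)
```

```text
t 10.28 p [ 0.5333 -0.2303  0.142 ] x [-0.005  0.005 -1.   ] z [-0.155  0.988  0.006] F [ 1.3  0.  -4.4] M [ 0.03 -0.08 -0.02] w 24.9
shift mm [5.  0.8 0.1] turn 0.0007 q6 -2.256 camera [ 0.457 -0.243  0.285]
```

Emit:
move_arm:
  rows:
    - [[1,0,0],0,15]
    - [[2,0,0],0,15]
    - [[3,0,0],0,15]
    - [[3.5,0,0],0,15]
    - [[3.5,0,0],0,15]
  force: 25

```text
clock: 10.7
position: [0.5333, -0.2303, 0.1384]
ee_rot: [0.46, -0.535, 0.459, 0.54]
contact_force: [0.4, 0.1, -4.2]
width: 0.0254
```

Run:
```python
from h import *
go([.5325,-.2303,.137],98.9)
save(viewer.get_image("wrist")[90:390,140:420].repeat(2,0).repeat(2,1),"w12.png")
save(viewer.get_image("scene")[130:260,90:270].repeat(4,0).repeat(4,1),"s12.png")
```

```text
t 10.7 p [ 0.5333 -0.2303  0.1384] x [-0.005  0.005 -1.   ] z [-0.155  0.988  0.006] F [ 0.4  0.1 -4.2] M [-0.04 -0.1  -0.02] w 25.4
shift mm [1.4 0.7 0.1] turn 0.0008 q6 -2.256 camera [ 0.456 -0.243  0.281]
```

View pics/w12.png

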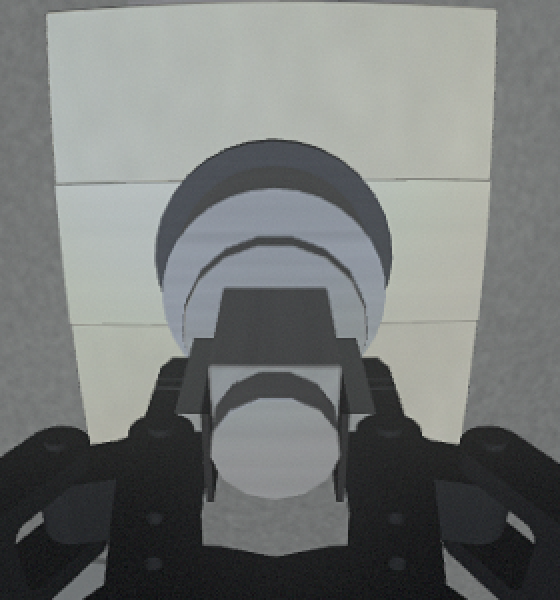

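View pics/s12.png

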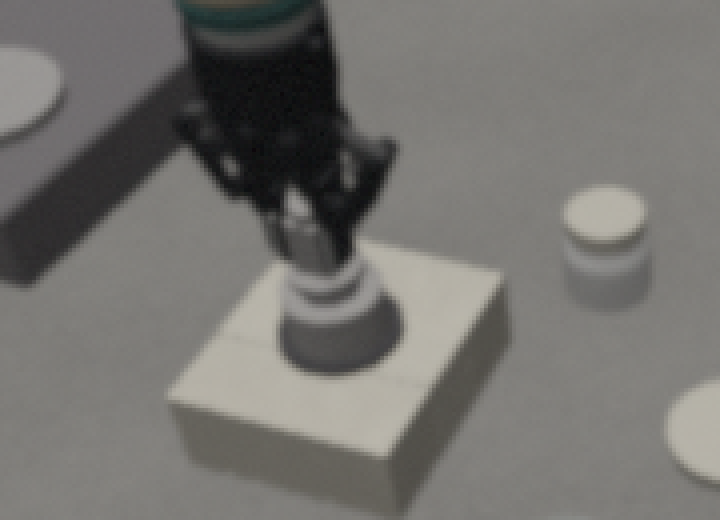

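Emit:
move_arm:
  rows:
    - [[0.7,0,0],0,15]
    - [[1.4,0,0],0,15]
    - [[1.4,0,0],0,15]

```text
clock: 11.05
position: [0.5333, -0.2303, 0.137]
ee_rot: [0.46, -0.535, 0.459, 0.54]
contact_force: [-0.6, -0.5, -3.9]
width: 0.0251
```

Run:
```python
from h import *
st()
```

```text
t 11.05 p [ 0.5333 -0.2303  0.137 ] x [-0.005  0.005 -1.   ] z [-0.155  0.988  0.006] F [-0.6 -0.5 -3.9] M [-0.   -0.14 -0.  ] w 25.1
```

Emit:
move_arm:
  rows:
    - [[0.5,0,0],0,24]
    - [[0.5,0,0],0,30]
    - [[0.5,0,0],0,40]
    - [[0.5,0,0],0,60]
    - [[0.5,0,0],0,80]
    - [[0.5,0,0],0,80]

```text
clock: 11.55
position: [0.5335, -0.2304, 0.1369]
ee_rot: [0.46, -0.535, 0.459, 0.54]
contact_force: [-0.5, 0.3, 0.3]
width: 0.0744
```

Run:
```python
from h import *
st()
im=viewer.get_image("wrist"); save(im[90:390,140:420].repeat(2,0).repeat(2,1),"w13.png")
save(viewer.get_image("scene")[130:260,90:270].repeat(4,0).repeat(4,1),"s13.png")
```

```text
t 11.55 p [ 0.5335 -0.2304  0.1369] x [-0.004  0.005 -1.   ] z [-0.155  0.988  0.005] F [-0.5  0.3  0.3] M [ 0.02 -0.02  0.05] w 74.4
```

View pics/w13.png

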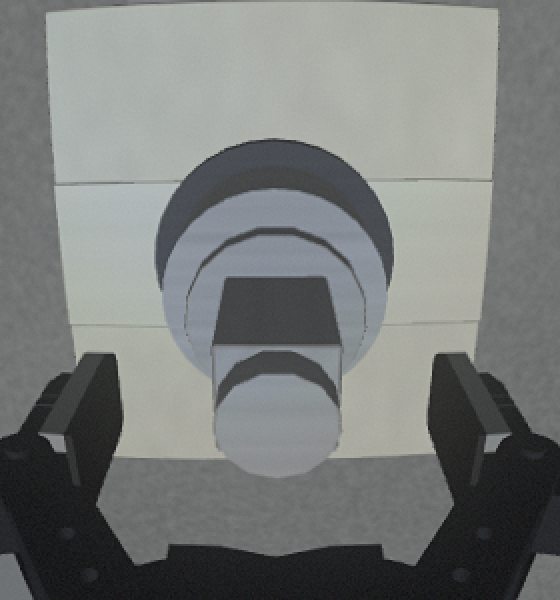

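View pics/s13.png

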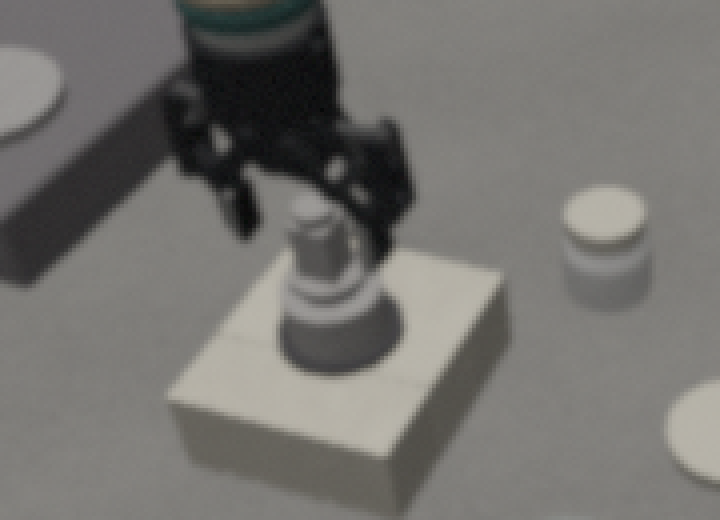

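Run:
```python
from h import *
c=wcal_tool(); s,R=st()
zy,t,r=fit_tilt([276.5,329,208.5,262.5],c); print(zy,t,r, "collar above rim",(s["position"][2]+.019-zy[0]-.110)*1000)
# lateral
yc=[277.,0]; 
for z in (.058,.008):
    print(proj("wrist",[[-.019-(z-zy[0]),zy[1],0]],c))
print("axis world", s["position"]+R@np.array([0,zy[1],0]))
```

```text
t 11.65 p [ 0.5334 -0.2303  0.1367] x [-0.005  0.005 -1.   ] z [-0.155  0.988  0.005] F [ 1.  -0.1  0.2] M [-0.   -0.    0.01] w 80.3
[0.0414 0.007 ] 0.4 [-0.5 -0.  -0.1  0.6] collar above rim 4.328564523591913
[[275.67063123 304.24620572]]
[[276.00255146 251.54620211]]
axis world [ 0.52645453 -0.23143022  0.13675508]
```

The arbor stands upright on its own, with its collar about 4–8 mm above the rim (not 20), so the tang is in the slot. I'll lift clear, shut the fingers and centre them over the cap.

Emit:
move_arm:
  rows:
    - [[-10,0,0],0,84]
    - [[-30,0,0],0,84]
    - [[-55,0,0],0,84]
    - [[-75,3,0.5],0,60]
    - [[-78,7,1],0,30]
    - [[-78,7,1],0,0]
    - [[-78,7,1],0,0]
    - [[-78,7,1],0,0]
  force: 60

```text
clock: 12.32
position: [0.5259, -0.2304, 0.2136]
ee_rot: [0.46, -0.534, 0.459, 0.541]
contact_force: [0.2, 1.4, -0.4]
width: 0.024
```

Run:
```python
from h import *
s,R=st(); c=viewer.get_calibration("wrist")
print(proj("wrist",[[.5255,-.231,.1755]],c))
im=viewer.get_image("wrist"); save(im[90:390,140:420].repeat(2,0).repeat(2,1),"w14.png")
save(viewer.get_image("scene")[130:260,90:270].repeat(4,0).repeat(4,1),"s14.png")
save(cv2.resize(viewer.get_image("top")[140:240,330:430],None,fx=5,fy=5,interpolation=3),"t14.png")
```

```text
t 12.32 p [ 0.5259 -0.2304  0.2136] x [-0.006  0.006 -1.   ] z [-0.155  0.988  0.007] F [ 0.2  1.4 -0.4] M [ 0.07 -0.04 -0.04] w 24.0
[[274.78463304 245.36841806]]
```

View pics/w14.png

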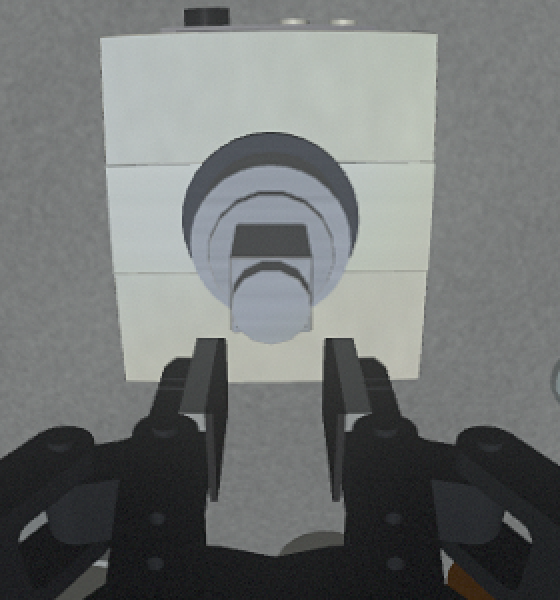

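View pics/s14.png

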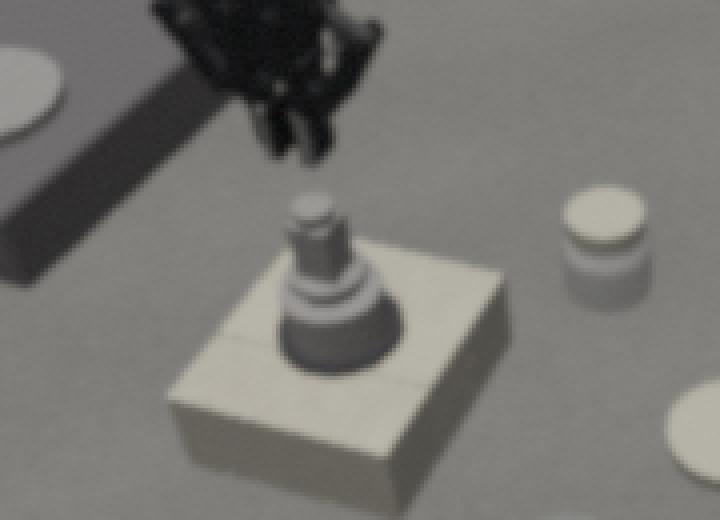

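Run:
```python
from h import *
s,R=st(); c=viewer.get_calibration("wrist")
for z in (.1725,.1755): 
    X=atz("wrist",[275.5,242],z,c); print(X, (R.T@(X-s["position"])*1000).round(1))
print((R.T@(np.array([.525,-.231,.1755])-s["position"])*1000).round(1))
```

```text
t 12.47 p [ 0.5262 -0.2305  0.2135] x [-0.007  0.006 -1.   ] z [-0.155  0.988  0.007] F [ 0.2  0.2 -0.3] M [ 0.06  0.02 -0.02] w 1.1
[ 0.52470753 -0.23082972  0.1725    ] [41.   1.3 -0.4]
[ 0.52348243 -0.231031    0.1755    ] [38.   2.6 -0.3]
[38.   1.1 -0.6]
```

Emit:
move_arm:
  rows:
    - [[6,1.5,0],0,0]
    - [[14,1.5,0],0,0]
    - [[22,1.5,0],0,0]
    - [[28,1.5,0],0,0]
    - [[32,1.5,0],0,0]
    - [[34,1.5,0],0,0]
    - [[34,1.5,0],0,0]
  force: 60

```text
clock: 13.05
position: [0.5242, -0.2304, 0.1788]
ee_rot: [0.46, -0.534, 0.459, 0.541]
contact_force: [0.1, 0.1, 0.3]
width: 0.0001
```

Run:
```python
from h import *
st()
im=viewer.get_image("wrist"); save(im[90:390,140:420].repeat(2,0).repeat(2,1),"w15.png")
save(viewer.get_image("scene")[130:260,90:270].repeat(4,0).repeat(4,1),"s15.png")
```

```text
t 13.05 p [ 0.5242 -0.2304  0.1788] x [-0.008  0.007 -1.   ] z [-0.155  0.988  0.008] F [0.1 0.1 0.3] M [-0.07  0.02 -0.03] w 0.1
```

View pics/w15.png

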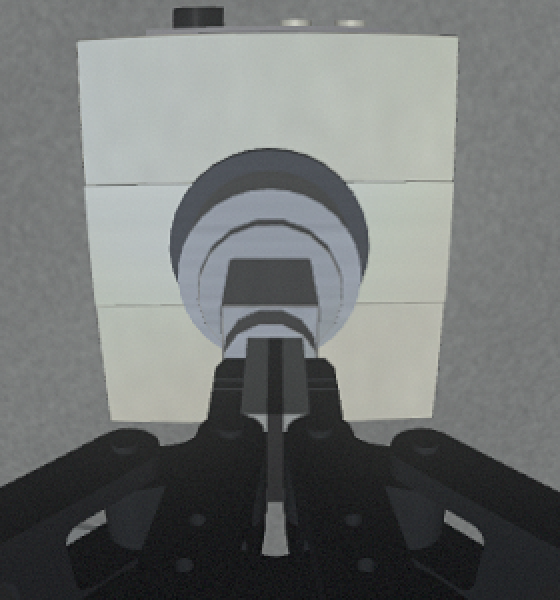

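View pics/s15.png

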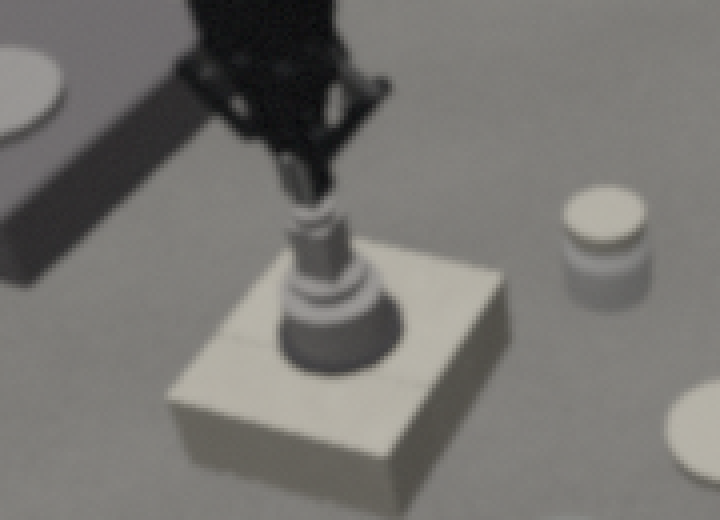

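The shut fingers sit centred over the cap. I'm pressing down slowly and watching the force.

Emit:
move_arm:
  rows:
    - [[1,0,0],0,0]
    - [[2,0,0],0,0]
    - [[3,0,0],0,0]
    - [[4,0,0],0,0]
    - [[5,0,0],0,0]
    - [[5,0,0],0,0]

```text
clock: 13.65
position: [0.5252, -0.2309, 0.1755]
ee_rot: [0.46, -0.535, 0.459, 0.54]
contact_force: [-1.1, 0.7, 4.6]
width: -0.0002
```

Run:
```python
from h import *
st()
```

```text
t 13.65 p [ 0.5252 -0.2309  0.1755] x [-0.005  0.005 -1.   ] z [-0.155  0.988  0.006] F [-1.1  0.7  4.6] M [-0.01  0.02 -0.  ] w -0.2
```

Emit:
move_arm:
  rows:
    - [[3,0,0],0,0]
    - [[5,0,0],0,0]
    - [[7,0,0],0,0]
    - [[8.5,0,0],0,0]
    - [[10,0,0],0,0]
    - [[10,0,0],0,0]
    - [[10,0,0],0,0]

```text
clock: 14.23
position: [0.5265, -0.2315, 0.1691]
ee_rot: [0.46, -0.537, 0.459, 0.538]
contact_force: [-1.6, 1.3, 15.3]
width: 0.0002
```

Run:
```python
from h import *
st()
```

```text
t 14.23 p [ 0.5265 -0.2315  0.1691] x [ 0.     0.002 -1.   ] z [-0.156  0.988  0.002] F [-1.6  1.3 15.3] M [ 0.25  0.47 -0.04] w 0.2
```

Emit:
move_arm:
  rows:
    - [[5,0,0],0,0]
    - [[6,0,0],0,0]
    - [[7,0,0],0,0]
    - [[8,0,0],0,0]
    - [[9,0,0],0,0]
    - [[9,0,0],0,0]
    - [[9,0,0],0,0]

```text
clock: 14.82
position: [0.5269, -0.2318, 0.1682]
ee_rot: [-0.46, 0.539, -0.458, -0.536]
contact_force: [-9.3, 5.1, 39.1]
width: -0.0002
```

Run:
```python
from h import *
st()
save(viewer.get_image("scene")[130:260,90:270].repeat(4,0).repeat(4,1),"s16.png")
im=viewer.get_image("wrist"); save(im[90:390,140:420].repeat(2,0).repeat(2,1),"w16.png")
```

```text
t 14.82 p [ 0.5269 -0.2318  0.1682] x [ 0.006 -0.001 -1.   ] z [-0.156  0.988 -0.002] F [-9.3  5.1 39.1] M [1.   1.8  0.02] w -0.2
```

View pics/s16.png

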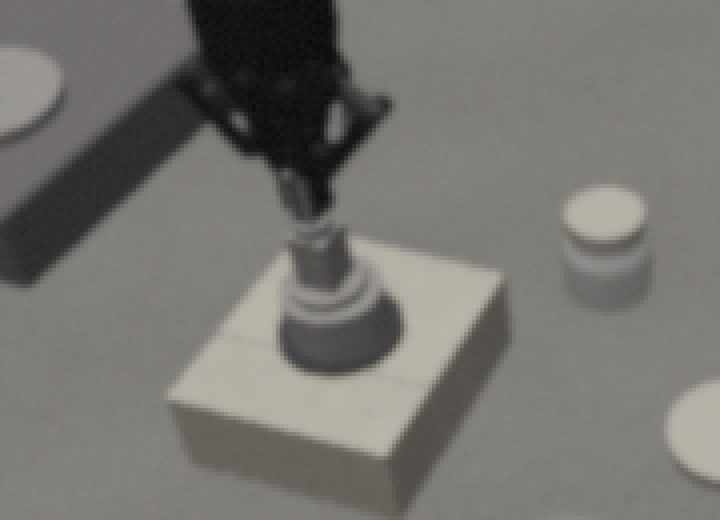

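View pics/w16.png

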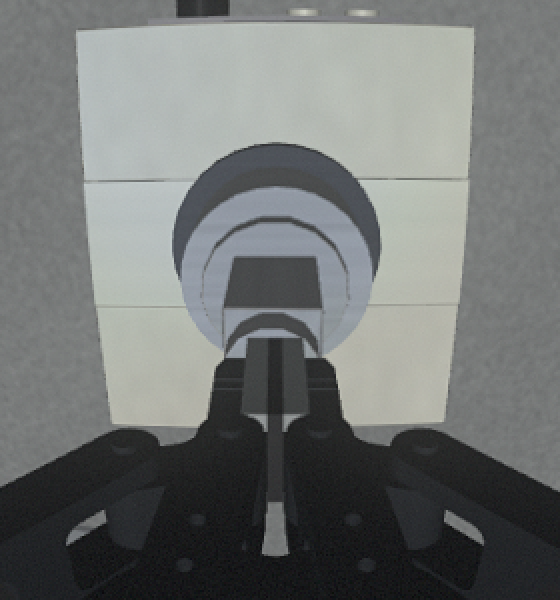

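At 39 N the cap has stopped at z = 0.168, which is the collar on the rim (solid stop). I'll back straight off and check.

Emit:
move_arm:
  rows:
    - [[-4,0,0],0,0]
    - [[-10,0,0],0,0]
    - [[-30,0,0],0,0]
    - [[-55,0,0],0,0]
    - [[-80,0,0],0,0]
    - [[-90,-10,0],0,0]
    - [[-90,-20,0],0,0]
    - [[-90,-20,0],0,0]

```text
clock: 15.58
position: [0.548, -0.2284, 0.2576]
ee_rot: [-0.46, 0.54, -0.458, -0.536]
contact_force: [-0.1, 0.7, 0.6]
width: 0.0001
```

Run:
```python
from h import *
s,R=st()
a=viewer.get_image("scene"); save(a,"s17.png"); save(cv2.resize(a[180:250,130:220],None,fx=8,fy=8,interpolation=3),"s17z.png")
c=viewer.get_calibration("wrist"); im=viewer.get_image("wrist"); save(im[50:330,140:420].repeat(2,0).repeat(2,1),"w17.png")
save(viewer.get_image("top"),"t17.png")
```

```text
t 15.58 p [ 0.548  -0.2284  0.2576] x [ 0.007 -0.001 -1.   ] z [-0.157  0.988 -0.002] F [-0.1  0.7  0.6] M [-0.02  0.02 -0.02] w 0.1
```

View pics/s17z.png

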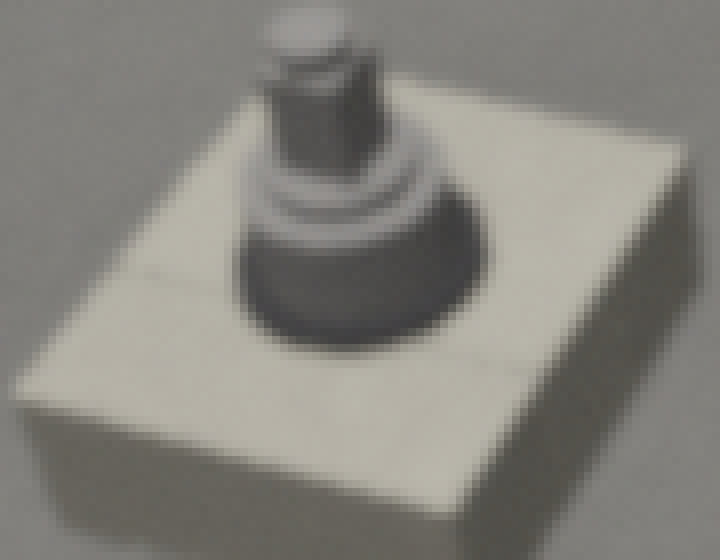

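View pics/w17.png

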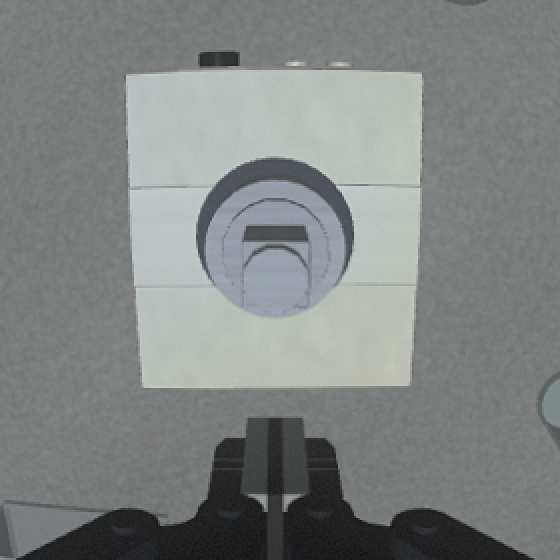

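View pics/s17.png

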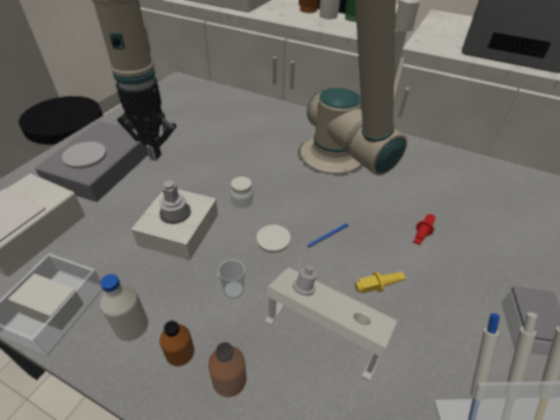

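Run:
```python
from h import *
c=viewer.get_calibration("scene"); cc=-c["R"].T@c["t"]; m=np.array([.5245,-.2305,0])
d=(cc-m)[:2]; d/=np.linalg.norm(d)
P=lambda r,z:(proj("scene",[np.r_[m[:2]+r*d,z]],c)[0]-[130,180])*8
for nm,r,z in [("rim front",.032,.11),("rim back",-.032,.11),("collar bot flush",.024,.11),("collar top flush",.024,.118),("collar bot +1",.024,.111),("collar bot +7.5",.024,.1175),("col top +7.5",.024,.1255),("cap top flush",0,.168),("cap +7.5",0,.1755)]:
    print(nm,P(r,z).round(0))
# wrist
cw=viewer.get_calibration("wrist")
```

```text
rim front [358. 243.]
rim back [327. 110.]
collar bot flush [354. 226.]
collar top flush [350. 207.]
collar bot +1 [354. 223.]
collar bot +7.5 [350. 208.]
col top +7.5 [345. 189.]
cap top flush [308.  32.]
cap +7.5 [303.  13.]
```

The scene pixels match the flush prediction: cap centre near (308,33) against 32 flush or 13 unseated, and collar edge near row 206 against 207. The other items appear to be where they started.

Run:
```python
from h import *
st(); print(manip.sign_off())
```

```text
t 15.73 p [ 0.5453 -0.228   0.2561] x [ 0.002  0.001 -1.   ] z [-0.156  0.988  0.   ] F [-0.5 -0.3 -0.5] M [ 0.03 -0.    0.01] w 0.2
the job is handed in; nothing more can be done
None
```

The tapered arbor is seated in the mixer's socket with its collar flush on the rim. I handed the job in at about 15.7 s of the 72 s allowed.

- **Taking it out:** I gripped the arbor by its square neck and drew it out of the rack along its lean. I tipped it upright against the far edge of its hole, with about 6 N on the tool. The plain arbor stayed in the rack.
- **Fitting it:** The wrist camera could see the cross slot, almost along the mixer's x. With the tang lined up, the arbor went straight in without stopping high, so no lifting and turning was needed. I then let go, and the arbor stood on its own.
- **Pressing it home:** I pressed on the cap with the fingers shut. The sleeve slid at about 15 N, then came to a solid stop. That last press peaked at about 39 N, more than the 22–25 N I had planned. The limits are 40 N for the arm or gripper body and 120 N at the wrist.

**Last checks:**
- The fingers first touched the cap at z = 175.5 mm, which puts the collar about 7.5 mm above the rim. They stopped at 168.2 mm, against an expected 168 mm for flush.
- Before pressing, the camera had put the collar only about 4 mm above the rim, against the 7–8 mm expected. The touch reading settled that.
- In the final scene picture the cap and collar edge match the flush prediction to within about half a pixel.
- The plain arbor, beaker, dish and jar look where they started, and the robot was touching nothing.

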